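# Shut the treat tin and flip the tile to green

### The job

The dog has had its evening treat: from below, gently lift the red tin's wide-open lid up past upright and nudge it on just until it starts to drop, then get clear at once so that it swings shut by its own weight, without pressing it down or shoving the tin along. Once it is shut, turn the two-sided tile in the steel clip holder half a turn, so that its green face looks squarely out to the room (away from the robot) in line with the white mark on the base, let go of it, and leave everything else where it is.

Things in the scene. Friction and masses are not known exactly. Their poses are not given: they have to be found in the camera images.
- tin: Red plastic treat tin, loose on the stand (about 0.4 to 0.8 kg, it slides when pushed with some 3 N or more), 90 (x) x 130 (y) x 60 mm high, walls 4 mm. Origin: centre of its underside; z up; x points from the hinge side (nearest the robot) to the front side.
- lid_hinge (a point): Middle of the lid's hinge axis, 61 mm above the tin's underside, 2 mm outside the tin's -x wall. The hinge axis runs along the tin's y. Axes as the tin's.
- lid (a joint): Lid angle (rad): 0 shut, 1.57 upright, 2.9 at its stop, lying wide open and nearly level on the robot's side of the tin, as at the start. The hinge is a little stiff (0.016 N m): near upright the lid stays where left; past upright it starts to fall shut by itself somewhere between 1.3 and 0.9, sooner if heavy (60 to 120 g, not known beforehand): watch or feel for the moment it leaves the fingers.
- lid_edge (a point): Middle of the lid's free edge, 96 mm from the hinge axis. The lid is a flat plate 134 mm wide, 6 mm thick, with no knob; lying open, its smooth outer face looks down, 55 mm above the stand at the hinge and 75 mm at the free edge, with free space below it that is open at the free edge (towards the robot) and at both sides.
- holder: Steel clip holder, fixed to the stand: round base 90 mm across, 14 mm high, a 12 mm spindle above it up to 48 mm. Origin: centre of the underside, z up. Its x axis points to the room, marked by a small white bar on the base's rim.
- tile (a joint): Turn of the tile and its clip about the vertical spindle (rad, positive anticlockwise from above), relative to the holder. 0 = orange face squarely to the holder's +x (room) and green face to the robot; +3.14 or -3.14 = green face squarely to the room. Free to turn either way between stops at -3.9 and 3.9; light friction (0.02 N m) keeps it where it is left.
- tile_top (a point): Middle of the tile's top edge, on the spindle's axis, 126 mm above the stand. The tile is a stiff plate 70 mm wide, 10 mm thick (along this point's x), 60 mm high (its lower 4 mm are in the 34 mm wide, 20 mm thick steel clip, whose top is 70 mm above the stand). This frame turns with the tile: its -x is the green face, +x the orange face.
- tile_green (a point): Centre of the tile's green face, 96 mm above the stand; turns with the tile.
- puck: Bystander: white streaming puck, 100 mm across, 24 mm high, loose; origin at the centre of its underside.
- coaster: Bystander: blue ceramic coaster with a cork bottom, 96 mm across, 10 mm high, loose; origin at the centre of its underside.
- cup: Bystander: frosted glass tealight cup, 70 mm across, 58 mm high, standing loose on the coaster; origin at the centre of its underside.
- remote: Bystander: black remote control, 40 x 150 x 18 mm, loose, long side along its y; origin at the centre of its underside.
- gamepad: Bystander: white game controller, about 100 x 140 x 42 mm, loose; origin at the middle of its underside.
- cases: Bystander: stack of four disc cases, 135 x 194 x 54 mm, loose; origin at the centre of its underside.
There are look-alikes about, which are no part of the job. What is meant by the tin is not purple, and is the smaller of those in its own colour.

How it is judged (in metres and radians):
On the way, in this order (a step that is already met when the one before it is completed fails the run):
1. the lid has fallen shut (value of joint lid below 0.06 rad), for 0.2 s.
2. the tile's green face looks squarely to the room ((value of joint tile between 2.97 and 3.31 rad or value of joint tile between -3.31 and -2.97 rad)), for 0.2 s.
At the end, for the whole second after the job is handed in: The lid is shut (below 0.06 rad), the tin stands upright within 30 mm of where it started, and the tile rests with its green face to the holder's +x within 0.17 rad (value of joint lid below 0.06 rad and (value of joint tile between 2.97 and 3.31 rad or value of joint tile between -3.31 and -2.97 rad) and velocity of joint tile between -0.05 and 0.05 rad/s and angle between tin's own z axis and vertical below 0.05 rad and distance of tin from where it was at the start of the episode below 0.03 m and linear speed of tin below 0.02 m/s); the robot touches nothing.
It fails at once if the robot touches the tin or its lid while the lid is lower than 0.6 rad (the lid must fall shut by itself, and is not pressed) (value of joint lid below 0.6 rad and contact force between any of the fingers, the arm and tin above 0.3 N).
It fails at once if the tin or lid is forced with more than 15 N (contact force between any of the fingers, the arm and tin above 15 N).
It fails at once if the tin is shoved more than 30 mm (distance of tin from where it was at the start of the episode above 0.03 m).
It fails at once if a bystander is moved more than 20 mm (distance of any of puck, coaster, cup, remote, gamepad, cases from where it was at the start of the episode above 0.02 m).
It fails at once if the tealight cup is tipped (angle between cup's own z axis and vertical above 0.3 rad).
It also fails if it takes over 67 s, if anything falls off the work surface, if the arm or the gripper's body presses on something with over 40 N, if the wrist force passes 120 N, or if a joint passes its speed limit or range.

### The arm

A 6-joint arm with a two-finger parallel gripper is mounted at the origin on the work surface. World frame = base frame: x ahead of the robot, y to its left, z up, the work surface at z = 0. Lengths are in m, angles in degrees, forces in N, time in s.
With the tool pointing down it reaches from about 0.225 to 0.875 m from the base axis. Payload 3.4 kg.
Tool frame: the origin (TCP) lies at the centre of the arm's flange, where the gripper is bolted on; the fingertips stand 173 mm ahead of it and the grasp point (between the pads) lies 155 mm ahead of it (arm.grip_point_offset is the distance from the TCP to the grasp point, in m); z points along the fingers, x is the direction in which the jaws open and shut, and the axes are right-handed (so a half turn about z gives the same grasp; the last joint's range is limited). The gripper opens to 85 mm and grips with 20 to 120 N. Pads are 22 mm wide; open, the fingers measure 114 mm over their backs; the gripper's body (76 mm by 85 mm) begins 54 mm behind the grasp point. The pads swing forward as they close: fully open they stand 13 mm farther back than shut.
Start: joints at [-80.329, 15.808, 86.224, -0, 77.962, -6.933], TCP at [0.164, -0.551, 0.405] pointing down, gripper open.
Joint ranges: [-165.64, 165.64], [-43.16, 119.46], [12.63, 154.43], [-67.54, 247.53], [6.08, 155.33], [-154.97, 154.97]. Speed limits (degrees/s): [147.25, 147.25, 180, 180, 180, 180].

### API

Orientations are given as [roll, pitch, yaw] about the fixed x, y, z axes, in that order (R = Rz(yaw) Ry(pitch) Rx(roll)).
In Python, from workcell import arm, vision gives the robot as it stands.
- The arm moves only by the tool arm_command, never from a script. Its argument "moves" is a list that holds one entry, the list of rows, each a list of 7 numbers: the closure, from 0 (fully open) to 1 (shut), then the shift along the tool's x, y, z in m, then the turn, a rotation vector about the tool's x, y, z in degrees. In form: [[[fingers, x, y, z, wx, wy, wz], ...]]. A call has 1 to 5 rows; each row is the pose to reach, as a shift and turn from the pose commanded when the call began, along the tool's axes at that moment; what a row does not reach only later rows make up. A row lasts 1/12 s, in which the tool goes at most 41.7 mm and 7.16 degrees, less where a joint would pass 70% of its speed; a pose out of reach is approached as far as the arm can. A call with a gripper value outside its range is refused whole. The fingers move at their own pace and stop on an object; "newtons" is the grip in N (left out, the last holds). Time passes only in rows, so rows that repeat a pose let the fingers close. It gives the time, the measured TCP pose, the force and the opening at its end, in the units of the state.
- arm.read_state(): the state, without advancing time (a new reading comes with each control period).
- vision.get_image(name): name is "scene" or "top" or "wrist"; returns the picture (400x640x3 uint8, red, green, blue); there is no depth.
- vision.camera_info(name): a dict with "vertical_fov" (degrees; the focal length in pixels is half the picture's height over the tangent of half this angle, whatever the lens; pixels are square), "cx", "cy" (the principal point, pixels), "k1" (the pictures are not rectified: a ray, as slopes to the right and down, at radius r is drawn at 1 + k1 r^2 times it, then the intrinsics apply), "rvec" (rotation vector, rad) and "tvec" (3), from world to camera coordinates, as OpenCV has them; the wrist camera has in their place "T_tool_cam" (4x4, takes a point from camera to tool coordinates, whose origin is the TCP and whose axes are the tool frame's). Camera axes: x right, y down, z forward; pixel columns grow to the right and rows downward; lengths in m; the calibration is good to about 2 mm. A picture is of the moment at which its call begins: read the wrist's pose just before it. camera_info takes no time and is no camera call.
- arm.hand_in(): hands the job in, once; it reports no verdict.
The state is a dict: "time": time; "joint_positions": joint angles; "joint_vel": joint speeds; "joint_torque": joint torques, N m; "ee_pos": TCP position; "orientation": TCP orientation; "ft_force": force on the tool from outside, world axes, zero at the start; "ft_torque": the same for the moment, N m; "gripper_width": finger opening in m.
Only numpy, scipy, OpenCV 4.12 (cv2) and the standard library are available. Lean on these libraries where they do the work, as an engineer would, in place of code of your own. Each camera call takes 0.05 s, during which the arm holds its last target. There are 200 camera calls.

## Working session

There is one attempt and no reset: what is moved stays moved. The work goes in short steps, Python scripts to look and compute and a tool call to move; the robot and the scene stay as the last step left them, time stands still between calls to the robot, and variables do not carry over. Pictures are saved under pics/ and viewed, about 8 in all and at most 12, crops included, and the job is handed in when it is done.

Besides the shell and the picture viewer there is one more tool, called as a command line: name --argument value ..., lists and objects as JSON in quotes. arm_command: Moves the arm, as the interface text tells. Its arguments: {"type":"object","properties":{"moves":{"type":"array","items":{"type":"array","items":{"type":"array","items":{"type":"number"}}}},"newtons":{"type":"number"}},"required":["moves"]}

```bash
ls; mkdir -p pics; python3 - <<'E'
from workcell import arm, vision
import cv2
print(arm.read_state())
for n in ("scene","top","wrist"):
    print(n,vision.camera_info(n))
for n in ("scene","top"):
    cv2.imwrite(f"pics/{n}0.png",cv2.cvtColor(vision.get_image(n),cv2.COLOR_RGB2BGR))
E
```

```text
pics
{'time': 0.0, 'joint_positions': array([-8.03287151e+01,  1.58472437e+01,  8.62946348e+01,  1.15085941e-03,
        7.79611025e+01, -6.93214787e+00]), 'joint_vel': array([-0.14746279, -0.1126857 ,  0.02527458,  0.03216248,  0.01768535,
        0.03713219]), 'joint_torque': array([-3.50096871e-04, -4.16777837e+01, -2.45807630e+01, -1.67265230e-04,
        1.11022219e-02, -5.68132293e-06]), 'ee_pos': array([ 0.16427329, -0.55081791,  0.40384726]), 'orientation': array([-1.79986454e+02,  1.02092371e-01, -7.33967962e+01]), 'ft_force': array([ 0.32231465, -0.54832643,  0.02796167]), 'ft_torque': array([-0.03606335,  0.01015394,  0.05324982]), 'gripper_width': 0.08557571837633063}
scene {'vertical_fov': 47.85952356288145, 'cx': 315.87848481534843, 'cy': 196.4037367847746, 'k1': 0.009020126483301165, 'rvec': array([ 2.25460496,  1.00956539, -0.36228128]), 'tvec': array([-0.3970511 , -0.26183812,  1.60376218])}
top {'vertical_fov': 51.37893428968209, 'cx': 313.164228408246, 'cy': 204.0633865386409, 'k1': -0.09029823792047556, 'rvec': array([ 2.15533296, -2.11632258,  0.18858025]), 'tvec': array([-0.0191068 ,  0.57580693,  1.24086371])}
wrist {'vertical_fov': 68.74638311987663, 'cx': 318.8578648813397, 'cy': 198.32848356935108, 'k1': -0.03578622764644536, 'T_tool_cam': array([[ 9.99999826e-01,  3.92865091e-04, -4.40559234e-04,
         4.10610548e-04],
       [-2.28161056e-04,  9.45597361e-01,  3.25339174e-01,
        -8.42883676e-02],
       [ 5.44406053e-04, -3.25339017e-01,  9.45597286e-01,
         2.91130457e-02],
       [ 0.00000000e+00,  0.00000000e+00,  0.00000000e+00,
         1.00000000e+00]])}
```

View pics/scene0.png

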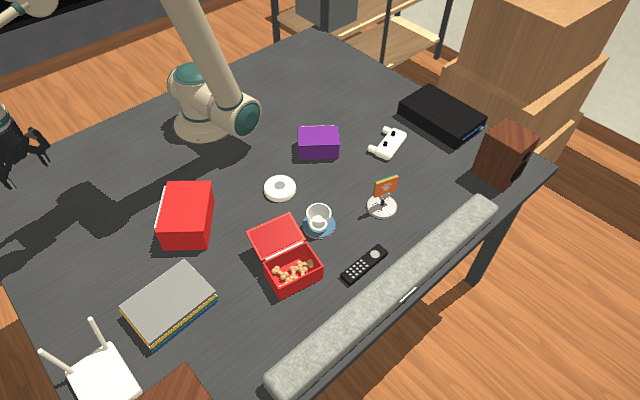

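View pics/top0.png

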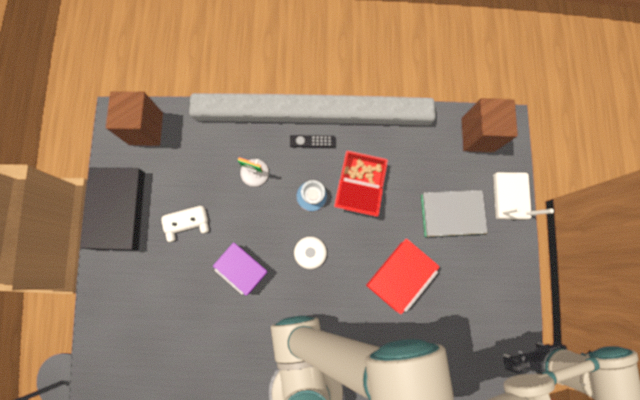

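The scene view shows the open red tin (about 290,258), the large closed red box, which is a look-alike, the holder with the tile (382,200), and the cup on its coaster next to the tin. In the top view the tin is at (362,183) and the holder at (254,172). I'll enlarge both areas.

```bash
python3 - <<'E'
import cv2
a=cv2.imread("pics/top0.png")[130:230,230:400]
cv2.imwrite("pics/topc.png",cv2.resize(a,(765,450),interpolation=cv2.INTER_CUBIC))
a=cv2.imread("pics/scene0.png")[165:305,240:415]
cv2.imwrite("pics/scenec.png",cv2.resize(a,(700,560),interpolation=cv2.INTER_CUBIC))
E
cat > h.py <<'E'
import numpy as np, cv2
from scipy.spatial.transform import Rotation as R
from workcell import arm, vision
def cam(n, state=None):
    c=vision.camera_info(n)
    f=200/np.tan(np.radians(c["vertical_fov"]/2))
    K=np.array([[f,0,c["cx"]],[0,f,c["cy"]],[0,0,1.]]); D=np.array([c["k1"],0,0,0,0])
    if n=="wrist":
        s=state; T=np.eye(4); T[:3,:3]=R.from_euler("xyz",s["orientation"],degrees=True).as_matrix(); T[:3,3]=s["ee_pos"]
        M=np.linalg.inv(T@c["T_tool_cam"]); return K,D,cv2.Rodrigues(M[:3,:3])[0].ravel(),M[:3,3]
    return K,D,c["rvec"],c["tvec"]
def proj(C,P):
    K,D,r,t=C; return cv2.projectPoints(np.atleast_2d(np.float64(P)),r,t,K,D)[0].reshape(-1,2)
def unproj(C,uv,z):
    K,D,r,t=C; Rm=cv2.Rodrigues(r)[0]
    x=cv2.undistortPoints(np.float64(uv).reshape(-1,1,2),K,D).reshape(-1,2)
    d=np.c_[x,np.ones(len(x))]@Rm; o=-Rm.T@t
    return o+d*((z-o[2])/d[:,2])[:,None]
E
```

```text
(no output)
```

View pics/topc.png

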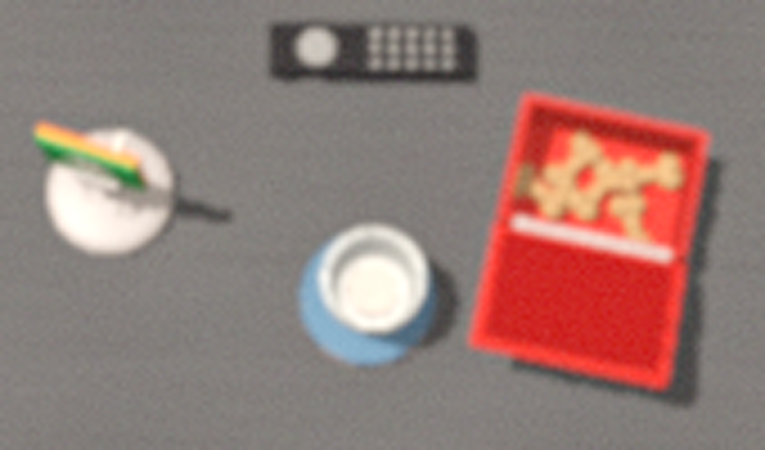

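View pics/scenec.png

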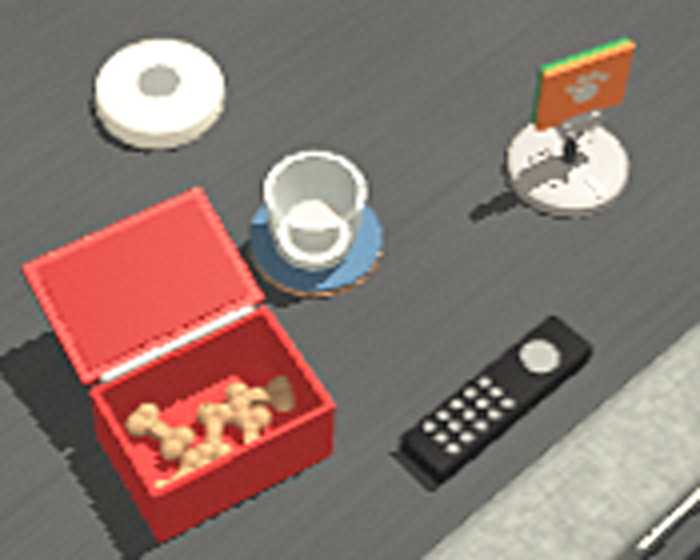

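Measured in the crops. Top crop: front rim corners (527,95) and (710,133), lid free-edge corners (470,347) and (668,388), base centre (110,191), tile top edge from about (38,125) to (142,165). Scene crop: lid corners (22,267) and (200,188), front rim corners (333,408) and (158,490), base centre (570,165), tile top (540,70) to (633,43). I'll fit the poses from these.

```bash
python3 - <<'E'
from h import *
from scipy.optimize import least_squares
T,S=cam("top"),cam("scene")
tp=lambda p:np.array(p)/4.5+[230,130]
sp=lambda p:np.array(p)/4+[240,165]
# tin
mod=lambda q,P:np.c_[np.array(P)[:,:2]@np.array([[np.cos(q[2]),np.sin(q[2])],[-np.sin(q[2]),np.cos(q[2])]])+q[:2],np.array(P)[:,2]]
FL,FR,LL,LR=[.045,.065,.06],[.045,-.065,.06],[-.14,.067,.084],[-.14,-.067,.084]
top=[(FL,(527,95)),(FR,(710,133)),(LL,(470,347)),(LR,(668,388))]
sc=[(LR,(22,267)),(LL,(200,188)),(FL,(333,408)),(FR,(158,490))]
def res(q):
    a=proj(T,mod(q,[p for p,_ in top]))-tp([u for _,u in top])
    b=proj(S,mod(q,[p for p,_ in sc]))-sp([u for _,u in sc])
    return np.r_[a.ravel(),b.ravel()]
c=unproj(T,tp([(610,190)]),.06)[0]
r=least_squares(res,[c[0],c[1],0]); print("tin",r.x,np.degrees(r.x[2]));print(r.fun.round(1))
# holder
print("base top",unproj(T,tp([(110,191)]),.014),"scene",unproj(S,sp([(570,165)]),.014))
print("tiletop T",unproj(T,tp([(38,125),(142,165)]),.126)); print("tiletop S",unproj(S,sp([(540,70),(633,43)]),.126))
print("mark T",unproj(T,tp([(118,135)]),.014),"S",unproj(S,sp([(597,190)]),.014))
print("coaster",unproj(T,tp([(367,298)]),.01),"cup rim",unproj(T,tp([(375,278)]),.068),"puck",unproj(T,[(310,253)],.024))
print("remote",unproj(T,tp([(375,50)]),.018), "bigred corners",unproj(T,[(407,240),(439,266),(402,312),(368,284)],.1))
print("pad",unproj(T,[(185,222)],.04),"purple",unproj(T,[(240,268)],.06))
E
```

```text
tin [ 0.68843117 -0.16492708 -0.19760083] -11.321693734885484
[-0.8  0.1 -1.1  0.3 -0.3 -0.8 -0.8 -0.5 -0.7 -0.3 -0.7 -0.5  0.2 -0.4
 -1.2  2.1]
base top [[0.68215546 0.18289762 0.014     ]] scene [[0.68848783 0.18218011 0.014     ]]
tiletop T [[0.69850805 0.21680929 0.126     ]
 [0.67238054 0.14669152 0.126     ]]
tiletop S [[0.66984492 0.15201595 0.126     ]
 [0.69569457 0.21990057 0.126     ]]
mark T [[0.72387964 0.17892285 0.014     ]] S [[0.71784718 0.17950924 0.014     ]]
coaster [[ 0.60814864 -0.00318078  0.01      ]] cup rim [[ 0.61109254 -0.00833602  0.068     ]] puck [[ 0.42604338 -0.00160258  0.024     ]]
remote [[ 0.79014763 -0.00563149  0.018     ]] bigred corners [[ 0.46485143 -0.28749892  0.1       ]
 [ 0.3895645  -0.38161346  0.1       ]
 [ 0.25632728 -0.27011721  0.1       ]
 [ 0.33519501 -0.17145568  0.1       ]]
pad [[0.51322431 0.39031325 0.04      ]] purple [[0.37498499 0.20800892 0.06      ]]
```

The tin fit is good: x 0.688, y -0.165, yaw -11°. The holder is at about (0.685, 0.183) and the tile yaw is about -20°. Next I'll check what the arm object offers.

```bash
python3 - <<'E'
from h import *
print([a for a in dir(arm) if a[0]!='_'], arm.grip_point_offset)
s=arm.read_state(); print(s["time"])
T=cam("top")
print("cases corners z.054",unproj(T,[(423,192),(484,190),(487,234),(427,237)],.054))
E
```

```text
['Unreachable', 'grip_point_offset', 'hand_in', 'read_state'] 0.1547
0.1
cases corners z.054 [[ 0.62006024 -0.35192199  0.054     ]
 [ 0.63068293 -0.54913923  0.054     ]
 [ 0.49088144 -0.55161974  0.054     ]
 [ 0.47900178 -0.36073329  0.054     ]]
```

arm_command --moves '[[[0.5,0,0,-0.02,0,0,0],[1,0.03,0,-0.03,7,0,0],[1,0.06,0,-0.03,14,0,0],[1,0.09,0,-0.03,21,0,0]]]'

```text
time: 0.43
ee_pos: [0.1907, -0.6379, 0.4366]
orientation: [-158.7, -0.2, -73.3]
ft_force: [0.3, -2.0, -0.8]
gripper_width: 0.0388
```

```bash
python3 - <<'E'
from h import *
print(arm.read_state())
E
```

```text
{'time': 0.4333, 'joint_positions': array([-85.26873375,  23.54774115,  71.81014937,  20.85615552,
        89.11809075, -13.11565534]), 'joint_vel': array([-17.06018325,  37.85153218, -44.51765153,  81.06076849,
        31.71328733, -15.94113372]), 'joint_torque': array([ 4.17950498e-01, -5.49579012e+01, -2.36007375e+01,  6.83285091e-01,
        2.25374498e-02,  1.66944377e-01]), 'ee_pos': array([ 0.19069271, -0.63789381,  0.43655437]), 'orientation': array([-158.70562422,   -0.19776001,  -73.33890576]), 'ft_force': array([ 0.32901327, -2.0498174 , -0.7804846 ]), 'ft_torque': array([ 0.019274  ,  0.13153719, -0.02470746]), 'gripper_width': 0.03880196564509869}
```

The tool's +x turn swings it up with j4 positive, which is the roomy side. I'll keep tilting so the tool points forward with the camera on top, and bring it in at height.

```bash
cat >> h.py <<'E'
def Rt(yaw,down,roll=0):
    "tool z along yaw, pitched down; tool y down; jaws level; extra roll about tool z"
    y,d=np.radians([yaw,down]); z=np.array([np.cos(y)*np.cos(d),np.sin(y)*np.cos(d),-np.sin(d)])
    x=np.array([np.sin(y),-np.cos(y),0]); return R.from_matrix(np.c_[x,np.cross(z,x),z])*R.from_rotvec([0,0,roll],degrees=True)
def plan(pos,Rg,s=None,verbose=True):
    s=s or arm.read_state(); Rc=R.from_euler("xyz",s["orientation"],degrees=True)
    d=Rc.inv().apply(np.array(pos)-s["ee_pos"]); w=(Rc.inv()*Rg).as_rotvec(degrees=True)
    print("shift",d.round(4),"turn",w.round(1),"rows",max(np.linalg.norm(d)/.0417,np.linalg.norm(w)/7.16).round(1)); return d,w
def tip(s,L=.173):
    return s["ee_pos"]+R.from_euler("xyz",s["orientation"],degrees=True).apply([0,0,L])
E
python3 - <<'E'
from h import *
plan((.36,-.36,.42),Rt(20,12))
E
```

```text
shift [-0.2177 -0.2196  0.1026] turn [56.7 -2.8 -2.1] rows 7.9
```

arm_command --moves '[[[1,-0.218,-0.22,0.103,56.7,-2.8,-2],[1,-0.218,-0.22,0.103,56.7,-2.8,-2],[1,-0.218,-0.22,0.103,56.7,-2.8,-2],[1,-0.218,-0.22,0.103,56.7,-2.8,-2],[1,-0.218,-0.22,0.103,56.7,-2.8,-2]]]'

```text
time: 0.85
ee_pos: [0.2989, -0.4586, 0.4232]
orientation: [-122.9, 0.6, -71.4]
ft_force: [1.9, 0.0, -0.4]
gripper_width: 0.0001
```

```bash
python3 - <<'E'
from h import *
s=arm.read_state();print(s["time"],s["ee_pos"],s["joint_positions"].round(1))
plan((.36,-.20,.36),Rt(20,12))
E
```

```text
0.85 [ 0.29892079 -0.45857882  0.42321006] [-81.4  14.9  97.8  55.9  86.  -23.8]
shift [-0.2249 -0.0212  0.1534] turn [20.9 -1.1 -1.1] rows 6.5
```

arm_command --moves '[[[1,-0.225,-0.021,0.153,21,-1,-1],[1,-0.225,-0.021,0.153,21,-1,-1],[1,-0.225,-0.021,0.153,21,-1,-1],[1,-0.225,-0.021,0.153,21,-1,-1],[1,-0.225,-0.021,0.153,21,-1,-1]]]'

```text
time: 1.27
ee_pos: [0.344, -0.2607, 0.3733]
orientation: [-102.3, 0.2, -70.1]
ft_force: [0.4, -0.5, 0.2]
gripper_width: 0.0
```

```bash
python3 - <<'E'
from h import *
s=arm.read_state();print(s["time"],s["ee_pos"],s["joint_positions"].round(1),s["gripper_width"])
plan((.36,-.11,.25),Rt(0,12),s)
plan((.36,-.11,.30),Rt(-11,12),s)
E
```

```text
1.2667 [ 0.34403665 -0.26072207  0.37329811] [-73.5   9.8 125.8  79.   83.6 -45.2] 1.5034664826908945e-05
shift [-0.1359  0.1069  0.091 ] turn [ 0.3 19.5  4. ] rows 4.7
shift [-0.1361  0.0581  0.0804] turn [ 0.3 30.2  6.3] rows 4.3
```

arm_command --moves '[[[1,-0.136,0.09,0.11,0,20,4],[1,-0.136,0.09,0.11,0,20,4],[1,-0.136,0.09,0.11,0,20,4],[1,-0.136,0.09,0.11,0,20,4],[1,-0.136,0.09,0.11,0,20,4]]]'

```text
time: 1.68
ee_pos: [0.3782, -0.1149, 0.2723]
orientation: [-102.2, -0.6, -90.7]
ft_force: [3.3, 1.2, 0.7]
gripper_width: -0.0001
```

```bash
python3 - <<'E'
from h import *
s=arm.read_state();print(s["time"],s["ee_pos"],s["joint_positions"].round(1),tip(s))
plan((.40,-.11,.25),Rt(-11,12),s)
E
```

```text
1.6833 [ 0.37818083 -0.11492484  0.27226145] [-48.6  17.5 151.4 129.8  70.6 -81.9] [ 0.54728175 -0.11730581  0.23581682]
shift [-0.0054  0.0171  0.0259] turn [ 0.1 10.   2.7] rows 1.4
```

j3 is close to its limit. I'll fit a kinematic model from the logged states so the reach can be checked offline.

```bash
cat > kin.py <<'E'
import numpy as np
from scipy.optimize import least_squares
from scipy.spatial.transform import Rotation as R
ry=lambda a:R.from_euler("y",a,degrees=True); rz=lambda a:R.from_euler("z",a,degrees=True)
def fk(q,p):
    # p: a1,h,L2,a3,L3,a5,d6
    A=rz(q[0]); x=A.apply([p[0],0,p[1]]); A=A*ry(q[1]); x=x+A.apply([0,0,p[2]])
    A=A*ry(q[2]); x=x+A.apply([p[3],0,p[4]]); A=A*rz(q[3])*ry(q[4]); x=x+A.apply([p[5],0,p[6]])
    return x,A*rz(q[5])
data=[([-80.329,15.808,86.224,0,77.962,-6.933],[.1642,-.5508,.4048],[-180,.1,-73.397]),
([-85.26873375,23.54774115,71.81014937,20.85615552,89.11809075,-13.11565534],[.19069271,-.63789381,.43655437],[-158.70562422,-.19776,-73.33890576]),
([-81.4,14.9,97.8,55.9,86.,-23.8],[.29892079,-.45857882,.42321],[-122.9,.6,-71.4]),
([-73.5,9.8,125.8,79.,83.6,-45.2],[.34403665,-.26072,.373298],[-102.3,.2,-70.1]),
([-48.6,17.5,151.4,129.8,70.6,-81.9],[.37818,-.114925,.27226],[-102.2,-.6,-90.7])]
r=least_squares(lambda p:np.concatenate([fk(q,p)[0]-x for q,x,_ in data]),[0.05,.3,.35,.0,.35,0,.1])
P=r.x
lo=np.array([-165.64,-43.16,12.63,-67.54,6.08,-154.97]);hi=np.array([165.64,119.46,154.43,247.53,155.33,154.97])
def ik(pos,Rg,seeds=None):
    best=None
    rng=np.random.default_rng(0)
    S=list(seeds) if seeds is not None else [d[0] for d in data]+list(lo+(hi-lo)*rng.random((25,6)))
    for s in S:
        f=lambda q:np.r_[(fk(q,P)[0]-pos)*10,(fk(q,P)[1].inv()*Rg).as_rotvec()]
        o=least_squares(f,np.clip(s,lo+.1,hi-.1),bounds=(lo,hi),x_scale=30)
        if best is None or o.cost<best.cost-1e-9: best=o
        if best.cost<1e-7: break
    return best.x,np.sqrt(2*best.cost)
if __name__=="__main__":
    print(P.round(4),np.abs(r.fun).max())
    for q,x,e in data: print((fk(q,P)[1].inv()*R.from_euler("xyz",e,degrees=True)).as_rotvec(degrees=True).round(1))
E
python3 kin.py; python3 - <<'E'
from h import *; from kin import *
lat=np.array([.575,-.14])
for down in (0,12,20,30):
  for yaw in (-40,-25,-11,5,20,40,60,80,100):
    Rg=Rt(yaw,down); z=Rg.as_matrix()[:,2]
    pos=np.array([.58,-.14,.055])-.173*z
    q,e=ik(pos,Rg); print(down,yaw,pos.round(3),q.round(0),round(e,3))
E
```

```text
[-0.0351  0.3219  0.5268  0.0609  0.4647 -0.0336  0.2801] 0.06611950704897814
[  -0.2   -0.  -180. ]
[  -0.   -0. -180.]
[ -0.  -0. 180.]
[-1.0e-01  1.0e-01 -1.8e+02]
[-1.0e-01 -1.0e-01  1.8e+02]
0 -40 [ 0.447 -0.029  0.055] [ 31.  67. 128. 248.  95. 105.] 0.083
0 -25 [ 0.423 -0.067  0.055] [ 20.  75. 135. 229. 111. 113.] 0.0
0 -11 [ 0.41  -0.107  0.055] [-24.  80. 139. 164. 127.  80.] 0.0
0 5 [ 0.408 -0.155  0.055] [-56.  71. 131. 117. 101.  70.] 0.0
0 20 [ 0.417 -0.199  0.055] [-62.  65. 121.  97.  91.  84.] 0.0
0 40 [ 0.447 -0.251  0.055] [-62.  64. 103.  78.  93. 103.] 0.0
0 60 [ 0.493 -0.29   0.055] [-57.  68.  83.  66. 103. 116.] 0.0
0 80 [ 0.55  -0.31   0.055] [-50.  75.  60.  59. 117. 127.] 0.0
0 100 [ 0.61  -0.31   0.055] [-43.  86.  33.  57. 134. 137.] 0.0
12 -40 [ 0.45  -0.031  0.091] [ 29.  53. 132. 248.  80.  95.] 0.018
12 -25 [ 0.427 -0.068  0.091] [ 15.  59. 142. 219.  94. 103.] 0.0
12 -11 [ 0.414 -0.108  0.091] [-22.  62. 145. 169. 105.  85.] 0.0
12 5 [ 0.411 -0.155  0.091] [-52.  55. 138. 125.  85.  79.] 0.0
12 20 [ 0.421 -0.198  0.091] [-60.  52. 126. 100.  78.  92.
[... 742 characters left out ...]
    0.114] [-48.  60.  71.  49. 102. 127.] 0.0
20 100 [ 0.608 -0.3    0.114] [-41.  70.  48.  42. 119. 129.] 0.0
30 -40 [ 0.465 -0.044  0.142] [ 18.  31. 134. 247.  53.  74.] 0.0
30 -25 [ 0.444 -0.077  0.142] [  4.  30. 141. 212.  52.  85.] 0.0
30 -11 [ 0.433 -0.111  0.142] [-18.  30. 143. 173.  53.  91.] 0.0
30 5 [ 0.431 -0.153  0.142] [-39.  30. 138. 130.  52. 100.] 0.0
30 20 [ 0.439 -0.191  0.141] [-49.  32. 129.  99.  55. 112.] 0.0
30 40 [ 0.465 -0.236  0.142] [-53.  37. 113.  72.  66. 123.] 0.0
30 60 [ 0.505 -0.27   0.141] [-51.  45.  95.  55.  80. 128.] 0.0
30 80 [ 0.554 -0.288  0.142] [-46.  53.  76.  45.  95. 129.] 0.0
30 100 [ 0.606 -0.288  0.142] [-40.  61.  56.  37. 111. 128.] 0.0
```

```bash
python3 - <<'E'
import re
t=open("kin.py").read()
t=t.replace("A.apply([0,0,p[2]])","A.apply([p[7],0,p[2]])").replace("A.apply([p[0],0,p[1]])","A.apply([p[0],p[8],p[1]])")
t=t.replace("return x,A*rz(q[5])","return x,A*rz(q[5]+180)").replace("0,.1])\n","0,.1,0,0])\n")
open("kin.py","w").write(t)
E
python3 kin.py; python3 - <<'E'
from kin import *
print(r.fun.reshape(-1,3).round(3))
E
```

```text
[ 0.0009  0.1365  0.6295  0.0603  0.4204 -0.0007  0.191  -0.001   0.0694] 0.00017572757658107507
[ 0.  -0.1  0. ]
[ 0. -0.  0.]
[-0.  0. -0.]
[-0.  -0.1  0. ]
[-0.1  0.1 -0. ]
[[ 0. -0. -0.]
 [-0.  0.  0.]
 [ 0.  0.  0.]
 [-0.  0.  0.]
 [ 0. -0. -0.]]
```

```bash
python3 - <<'E'
from h import *; from kin import *
for down in (12,20):
  for yaw in (-40,-25,-11,5,20,40,60,80):
   for dx,dz in ((0,.055),(.1,.13)):
    Rg=Rt(yaw,down); z=Rg.as_matrix()[:,2]
    pos=np.array([.58+dx,-.14-dx*.2,dz])-.173*z
    q,e=ik(pos,Rg); print(down,yaw,dz,pos.round(3),"wc",(pos-.19*z).round(2),q.round(0),round(e,3))
E
```

```text
12 -40 0.055 [ 0.45  -0.031  0.091] wc [0.31 0.09 0.13] [  4.  54. 145. 222.  92. -77.] 0.0
12 -40 0.13 [ 0.55  -0.051  0.166] wc [0.41 0.07 0.21] [ -0.  38. 131. 222.  70. -97.] 0.0
12 -25 0.055 [ 0.427 -0.068  0.091] wc [0.26 0.01 0.13] [-11.  61. 154. 197. 111. -80.] 0.067
12 -25 0.13 [ 0.527 -0.088  0.166] wc [ 0.36 -0.01  0.21] [-13.  39. 139. 192.  76. -91.] 0.0
12 -11 0.055 [ 0.414 -0.108  0.091] wc [ 0.23 -0.07  0.13] [ -35.   57.  154.  153.   99. -103.] 0.217
12 -11 0.13 [ 0.514 -0.128  0.166] wc [ 0.33 -0.09  0.21] [-27.  39. 141. 164.  78. -90.] 0.0
12 5 0.055 [ 0.411 -0.155  0.091] wc [ 0.23 -0.17  0.13] [ -51.   59.  152.  125.   95. -115.] 0.0
12 5 0.13 [ 0.511 -0.175  0.166] wc [ 0.33 -0.19  0.21] [-41.  38. 136. 133.  74. -86.] 0.0
12 20 0.055 [ 0.421 -0.198  0.091] wc [ 0.25 -0.26  0.13] [ -58.   51.  140.  104.   80. -101.] 0.0
12 20 0.13 [ 0.521 -0.218  0.166] wc [ 0.35 -0.28  0.21] [-48.  39. 127. 108.  73. -76.] 0.0
12 40 0.055 [ 0.45  -0.249  0.091] wc [ 0.31 -0.37  0.13] [-59.  48. 123.  80.  79. -81.] 0.0
12 40 0.13 [ 0.55  -0.269  0.166] wc [ 0.41 -0.39  0.2
[... 1217 characters left out ...]
.26  0.18] [-56.  43. 139. 105.  70. -91.] 0.0
20 20 0.13 [ 0.527 -0.216  0.189] wc [ 0.36 -0.28  0.25] [-46.  33. 124. 104.  63. -67.] 0.0
20 40 0.055 [ 0.455 -0.244  0.114] wc [ 0.32 -0.36  0.18] [-57.  42. 123.  78.  72. -74.] 0.0
20 40 0.13 [ 0.555 -0.264  0.189] wc [ 0.42 -0.38  0.25] [-49.  37. 110.  79.  73. -55.] 0.0
20 60 0.055 [ 0.499 -0.281  0.114] wc [ 0.41 -0.44  0.18] [-54.  45. 106.  60.  83. -64.] 0.0
20 60 0.13 [ 0.599 -0.301  0.189] wc [ 0.51 -0.46  0.25] [-48.  43.  93.  64.  87. -48.] 0.0
20 80 0.055 [ 0.552 -0.3    0.114] wc [ 0.52 -0.48  0.18] [-48.  50.  91.  48.  96. -60.] 0.0
20 80 0.13 [ 0.652 -0.32   0.189] wc [ 0.62 -0.5   0.25] [-44.  50.  75.  54. 103. -45.] 0.0
```

The model now fits to 0.2 mm. I'll approach with yaw -40 and 15° down, which clears the big box, cup and puck, and check the whole path with IK.

```bash
python3 - <<'E'
from h import *; from kin import *
s=arm.read_state(); q=s["joint_positions"]
for nm,tipp,yaw,d in (("cur",tip(s),0,12),("swing1",(.62,-.13,.26),-15,15),("swing2",(.60,-.15,.25),-40,15),("pre hi",(.52,-.105,.15),-40,15),("pre",(.525,-.102,.049),-40,15),("in",(.573,-.142,.049),-40,15),
   ("upright",(.637,-.156,.135),-40,15),("1.0",(.68,-.16,.125),-40,15)):
    Rg=Rt(yaw,d); pos=np.array(tipp)-.173*Rg.as_matrix()[:,2]
    q,e=ik(pos,Rg,[q]); print(nm,pos.round(3),q.round(0),round(e,4))
plan(np.array((.62,-.13,.26))-.173*Rt(-15,15).as_matrix()[:,2],Rt(-15,15),s)
E
```

```text
cur [ 0.378 -0.117  0.272] [-50.  18. 151. 128.  71. -81.] 0.0
swing1 [ 0.459 -0.087  0.305] [-22.  12. 140. 171.  47. -85.] 0.0
swing2 [ 0.472 -0.043  0.295] [   1.   16.  134.  231.   54. -113.] 0.0
pre hi [0.392 0.002 0.195] [ 11.  33. 149. 231.  76. -88.] 0.0
pre [0.397 0.005 0.094] [ 12.  56. 151. 229.  92. -69.] 0.0
in [ 0.445 -0.035  0.094] [  3.  52. 146. 221.  89. -78.] 0.0
upright [ 0.509 -0.049  0.18 ] [  0.  35. 136. 222.  68. -97.] 0.0
1.0 [ 0.552 -0.053  0.17 ] [ -0.  36. 131. 223.  65. -99.] 0.0
shift [-0.0288 -0.049   0.0714] turn [-2.9 13.8  3.9] rows 2.2
```

All of it is reachable. Now the swing.

arm_command --moves '[[[1,-0.029,-0.049,0.071,-3,14,4],[1,-0.029,-0.049,0.071,-3,14,4],[1,-0.029,-0.049,0.071,-3,14,4],[1,-0.029,-0.049,0.071,-3,14,4]]]'

```text
time: 2.02
ee_pos: [0.4599, -0.0864, 0.3036]
orientation: [-105.5, 0.5, -105.2]
ft_force: [0.2, -1.4, 0.8]
gripper_width: 0.0
```

```bash
python3 - <<'E'
from h import *
s=arm.read_state();print(s["time"],s["ee_pos"],s["joint_positions"].round(1),tip(s))
plan((.472,-.043,.295),Rt(-40,15),s)
E
```

```text
2.0167 [ 0.45991121 -0.08641586  0.30360265] [-21.9  11.7 139.7 170.8  46.3 -85. ] [ 0.6209443  -0.12966675  0.25748645]
shift [-0.045   0.0085  0.0027] turn [ 0.6 24.1  6.1] rows 3.5
```

arm_command --moves '[[[1,-0.045,0.008,0.003,0.6,24,6],[1,-0.045,0.008,0.003,0.6,24,6],[1,-0.045,0.008,0.003,0.6,24,6],[1,-0.045,0.008,0.003,0.6,24,6],[1,-0.045,0.008,0.003,0.6,24,6]]]'

```text
time: 2.43
ee_pos: [0.4716, -0.0438, 0.2963]
orientation: [-104.4, 0.1, -125.5]
ft_force: [1.5, -0.9, 0.8]
gripper_width: -0.0002
```

```bash
python3 - <<'E'
from h import *
s=arm.read_state();print(s["time"],s["ee_pos"],s["joint_positions"].round(1),tip(s))
plan((.392,.002,.195),Rt(-40,15),s)
E
```

```text
2.4333 [ 0.47156958 -0.04384609  0.29633888] [  -1.    15.8  135.6  223.3   53.1 -109.7] [ 0.60798163 -0.14112766  0.25324539]
shift [ 0.0091  0.1209 -0.0633] turn [-0.6  4.4  1.1] rows 3.3
```

arm_command --moves '[[[1,0.009,0.121,-0.063,-0.6,4.4,1],[1,0.009,0.121,-0.063,-0.6,4.4,1],[1,0.009,0.121,-0.063,-0.6,4.4,1],[1,0.009,0.121,-0.063,-0.6,4.4,1],[1,0.009,0.121,-0.063,-0.6,4.4,1]]]'

```text
time: 2.85
ee_pos: [0.3914, 0.0016, 0.192]
orientation: [-105.4, -0.5, -129.7]
ft_force: [-0.6, 0.7, -0.4]
gripper_width: 0.0001
```

```bash
python3 - <<'E'
from h import *
s=arm.read_state();print(s["time"],s["ee_pos"],s["orientation"],s["joint_positions"].round(1),tip(s))
im=cv2.cvtColor(vision.get_image("wrist"),cv2.COLOR_RGB2BGR)
C=cam("wrist",s)
c,sn=np.cos(-.1976),np.sin(-.1976)
W=lambda p:[.6884+c*p[0]-sn*p[1],-.1649+sn*p[0]+c*p[1],p[2]]
pts=[W(p) for p in ([-.14,.067,.084],[-.14,-.067,.084],[-.047,.067,.061],[-.047,-.067,.061],[.045,.065,.06],[.045,-.065,.06])]
for u in proj(C,pts): cv2.drawMarker(im,tuple(int(v) for v in u),(255,255,0),0,12,1)
cv2.imwrite("pics/w1.png",im)
plan((.397,.005,.094),Rt(-40,15),s)
E
```

```text
2.85 [0.39143503 0.00160298 0.19196464] [-105.35491602   -0.48564316 -129.7099432 ] [ 11.1  33.8 149.2 230.3  76.5 -88.1] [ 0.51952324 -0.10528018  0.14615633]
shift [-0.007   0.0939  0.028 ] turn [0.4 0.2 0.5] rows 2.4
```

View pics/w1.png

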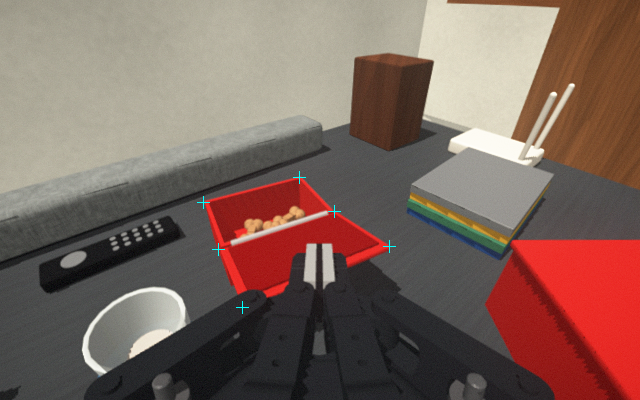

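The wrist view shows the lid corners matching my predictions within a few pixels, such as (389,247) and (219,249). The fingers are shut at (320,250) and the cup is to the left at (135,335). Lowering to the pre-insert pose.

arm_command --moves '[[[1,-0.007,0.094,0.028,0.4,0,0.5],[1,-0.007,0.094,0.028,0.4,0,0.5],[1,-0.007,0.094,0.028,0.4,0,0.5],[1,-0.007,0.094,0.028,0.4,0,0.5]]]'

```text
time: 3.23
ee_pos: [0.4016, 0.004, 0.0919]
orientation: [-104.8, 0.3, -130.0]
ft_force: [0.7, 0.2, -0.3]
gripper_width: -0.0003
```

```bash
python3 - <<'E'
from h import *
s=arm.read_state();print(s["time"],s["ee_pos"],s["ft_force"],s["joint_positions"].round(1),tip(s))
im=cv2.cvtColor(vision.get_image("scene"),cv2.COLOR_RGB2BGR)[110:290,200:400]
cv2.imwrite("pics/s1.png",cv2.resize(im,(660,594),interpolation=cv2.INTER_CUBIC))
plan((.445,-.035,.094),Rt(-40,15),s)
E
```

```text
3.2333 [0.40159802 0.00404267 0.09187785] [ 0.68837611  0.20850857 -0.28861483] [ 11.3  55.8 150.7 229.   92.4 -69.3] [ 0.52983086 -0.10335231  0.04770026]
shift [ 0.002  -0.017   0.0559] turn [-0.2  0.1 -0.3] rows 1.4
```

View pics/s1.png

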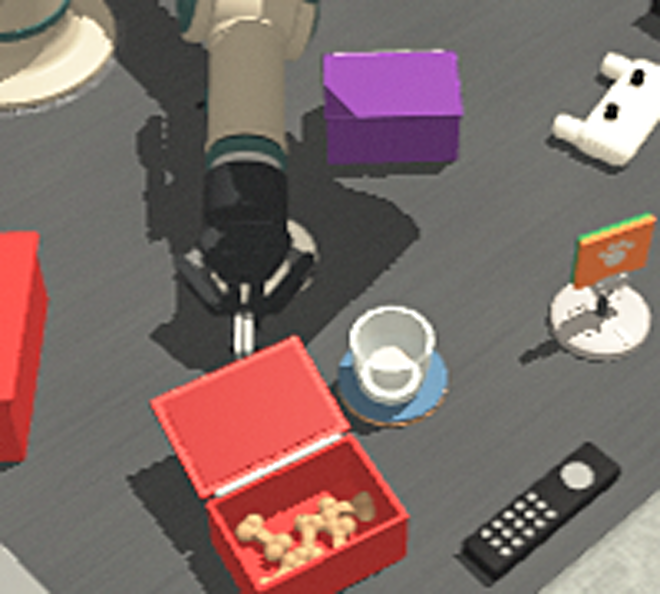

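The finger tips are just short of the lid's free edge, with everything else clear. Inserting level.

arm_command --moves '[[[1,0.001,-0.005,0.018,0,0,0],[1,0.001,-0.01,0.036,0,0,0],[1,0.002,-0.015,0.055,0,0,0],[1,0.002,-0.015,0.055,0,0,0]]]'

```text
time: 3.62
ee_pos: [0.4435, -0.0364, 0.1023]
orientation: [-103.9, 0.8, -130.2]
ft_force: [-0.3, -0.4, 1.1]
gripper_width: -0.0001
```

```bash
python3 - <<'E'
from h import *
s=arm.read_state();print(s["time"],s["ee_pos"],s["orientation"],s["ft_force"],tip(s))
hx,hy,hz=.6884-.047*.981,-.1649+.047*.196,.061
Rc=R.from_euler("xyz",s["orientation"],degrees=True); t0=tip(s)+Rc.apply([0,-.011,0])
print("tip top",t0)
for th in (2.8,2.6,2.4,2.2,2.0,1.8,1.6,1.4,1.3,1.2,1.1,1.0,.9):
    r=.074; a=r*np.cos(th)-.006*np.sin(th); z=hz+r*np.sin(th)+.006*np.cos(th)
    p=np.array([hx+.981*a,hy-.196*a,z]); print(th,p.round(3),"tool shift",Rc.inv().apply(p-t0).round(4))
E
```

```text
3.6167 [ 0.44354976 -0.03638292  0.10229127] [-103.92439087    0.84926278 -130.24196598] [-0.32119482 -0.40322315  1.06667971] [ 0.57212272 -0.14438865  0.06066491]
tip top [ 0.57404105 -0.14621949  0.07134049]
2.8 [ 0.572 -0.142  0.08 ] tool shift [-0.0023 -0.0074 -0.0066]
2.6 [ 0.577 -0.143  0.094] tool shift [-0.005  -0.0219 -0.0054]
2.4 [ 0.585 -0.144  0.107] tool shift [-0.009  -0.0357 -0.0017]
2.2 [ 0.595 -0.146  0.117] tool shift [-0.0141 -0.0482  0.0044]
2.0 [ 0.607 -0.149  0.126] tool shift [-0.0201 -0.0589  0.0127]
1.8 [ 0.62  -0.151  0.132] tool shift [-0.0268 -0.0674  0.0228]
1.6 [ 0.634 -0.154  0.135] tool shift [-0.0339 -0.0734  0.0344]
1.4 [ 0.649 -0.157  0.135] tool shift [-0.041  -0.0766  0.047 ]
1.3 [ 0.656 -0.158  0.134] tool shift [-0.0446 -0.0771  0.0535]
1.2 [ 0.663 -0.16   0.132] tool shift [-0.048  -0.0768  0.0601]
1.1 [ 0.67  -0.161  0.13 ] tool shift [-0.0514 -0.0758  0.0666]
1.0 [ 0.677 -0.163  0.127] tool shift [-0.0546 -0.0741  0.0731]
0.9 [ 0.683 -0.164  0.123] tool shift [-0.0576 -0.0717  0.0794]
```

arm_command --moves '[[[1,0,0,0,0,0,0],[1,0,0,0,0,0,0]]]'

```text
time: 3.78
ee_pos: [0.4414, -0.0342, 0.1004]
orientation: [-104.3, 0.6, -130.0]
ft_force: [-0.2, 0.2, -0.8]
gripper_width: 0.0
```

```bash
python3 - <<'E'
from h import *
s=arm.read_state();print(s["time"],s["ee_pos"],s["orientation"],s["ft_force"],tip(s),s["joint_vel"].round(1))
E
```

```text
3.7833 [ 0.44136166 -0.03420664  0.10042022] [-104.30711842    0.60578227 -130.04043423] [-0.2073293   0.19236797 -0.81849568] [ 0.56999177 -0.14170451  0.05767095] [ 1.   1.7  0.5 -0.1 -0.   0.1]
```

arm_command --moves '[[[1,-0.002,-0.01,-0.004,0,0,0],[1,-0.003,-0.018,-0.004,0,0,0],[1,-0.004,-0.025,-0.003,0,0,0],[1,-0.006,-0.032,-0.001,0,0,0],[1,-0.008,-0.039,0.001,0,0,0]]]'

```text
time: 4.2
ee_pos: [0.4539, -0.0342, 0.1364]
orientation: [-104.6, 0.4, -129.9]
ft_force: [-1.3, 0.8, 0.0]
gripper_width: 0.0
```

```bash
cat > th.py <<'E'
from h import *
s=arm.read_state();Rc=R.from_euler("xyz",s["orientation"],degrees=True); t0=tip(s)+Rc.apply([0,-.011,0])
hx,hy,hz=.6884-.047*.981,-.1649+.047*.196,.061
print(s["time"],s["ft_force"].round(1),"tip top",t0.round(4))
d=t0-[hx,hy,hz]; a=.981*d[0]-.196*d[1]; rho=np.hypot(a,d[2]); th=np.arctan2(d[2],a)-np.arcsin(.006/rho)
print("r",rho,"theta",th)
for t in np.arange(round(th,1)-.1,max(.8,th-1.05),-.1):
    r=.074; a=r*np.cos(t)-.006*np.sin(t); z=hz+r*np.sin(t)+.006*np.cos(t)
    p=np.array([hx+.981*a,hy-.196*a,z]); print(round(t,1),Rc.inv().apply(p-t0).round(4))
E
python3 th.py
```

```text
4.2 [-1.3  0.8  0. ] tip top [ 0.5846 -0.1432  0.1036]
r 0.07281904409861523 theta 2.434556928470627
2.3 [-0.0018 -0.0096  0.0027]
2.2 [-0.0044 -0.0157  0.006 ]
2.1 [-0.0073 -0.0214  0.0098]
2.0 [-0.0103 -0.0266  0.0142]
1.9 [-0.0135 -0.0312  0.019 ]
1.8 [-0.0168 -0.0352  0.0243]
1.7 [-0.0203 -0.0386  0.0299]
1.6 [-0.0238 -0.0414  0.0358]
1.5 [-0.0274 -0.0434  0.042 ]
1.4 [-0.0309 -0.0448  0.0484]
```

arm_command --moves '[[[1,-0.002,-0.01,0.003,0,0,0],[1,-0.004,-0.016,0.006,0,0,0],[1,-0.007,-0.021,0.01,0,0,0],[1,-0.01,-0.027,0.014,0,0,0],[1,-0.013,-0.031,0.019,0,0,0]]]'

```text
time: 4.62
ee_pos: [0.4832, -0.0417, 0.1616]
orientation: [-104.5, 0.5, -130.0]
ft_force: [-0.7, -0.3, 0.7]
gripper_width: -0.0001
```

```bash
python3 th.py
```

```text
4.6167 [-0.7 -0.3  0.7] tip top [ 0.6138 -0.1509  0.129 ]
r 0.0738826921182732 theta 1.890797908522085
1.8 [-0.0037 -0.0038  0.0042]
1.7 [-0.0072 -0.0072  0.0098]
1.6 [-0.0107 -0.0099  0.0157]
1.5 [-0.0143 -0.012   0.0219]
1.4 [-0.0178 -0.0133  0.0283]
1.3 [-0.0214 -0.0139  0.0348]
1.2 [-0.0248 -0.0137  0.0414]
1.1 [-0.0281 -0.0128  0.048 ]
1.0 [-0.0313 -0.0112  0.0545]
0.9 [-0.0344 -0.0089  0.0609]
```

Now on to about 1.4, then a look.

arm_command --moves '[[[1,-0.004,-0.004,0.004,0,0,0],[1,-0.007,-0.007,0.01,0,0,0],[1,-0.011,-0.01,0.016,0,0,0],[1,-0.014,-0.012,0.022,0,0,0],[1,-0.018,-0.013,0.028,0,0,0]]]'

```text
time: 5.03
ee_pos: [0.5188, -0.0482, 0.1667]
orientation: [-104.5, 0.5, -130.0]
ft_force: [0.0, 1.1, 0.1]
gripper_width: 0.0001
```

```bash
python3 th.py; python3 - <<'E'
from h import *
a=cv2.cvtColor(vision.get_image("scene"),cv2.COLOR_RGB2BGR)[170:310,220:350]
b=cv2.cvtColor(vision.get_image("wrist"),cv2.COLOR_RGB2BGR)[:350,60:560]
cv2.imwrite("pics/c1.png",np.hstack([cv2.resize(a,(325,350)),cv2.resize(b,(470,329)) if 0 else cv2.resize(b,(470,350))]))
E
```

```text
5.0333 [0.  1.1 0.1] tip top [ 0.6493 -0.1574  0.1341]
r 0.07348983817310921 theta 1.3904236294039247
1.3 [-0.0035 -0.0012  0.0057]
1.2 [-0.007  -0.001   0.0122]
1.1 [-0.0103 -0.0002  0.0188]
1.0 [-0.0135  0.0015  0.0253]
0.9 [-0.0166  0.0038  0.0317]
```

View pics/c1.png

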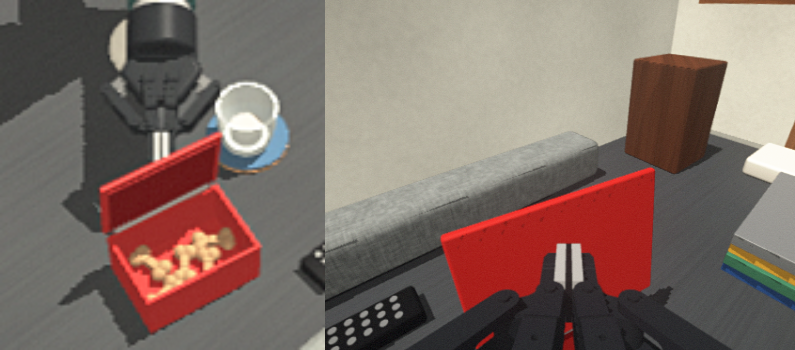

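The lid stands on the finger tips near 1.4, with the tin not visibly shifted. I'll nudge in small steps and check the lid's upper edge in the wrist picture by code.

```bash
cat > lid.py <<'E'
from h import *
from scipy.optimize import minimize_scalar
s=arm.read_state(); C=cam("wrist",s); im=vision.get_image("wrist").astype(int)
m=(im[...,0]>110)&(im[...,1]<70)&(im[...,2]<70)
c,sn=np.cos(-.1976),np.sin(-.1976)
def edge(th,y):
    a=-.047+.096*np.cos(th)-.006*np.sin(th); z=.061+.096*np.sin(th)+.006*np.cos(th)
    return [.6884+c*a-sn*y,-.1649+sn*a+c*y,z]
# lid's visible top: topmost red pixel in the columns of three edge points
for y in (.04,0,-.04):
    best=[]
    for th in np.arange(-.0,2.0,.02):
        u,v=proj(C,[edge(th,y)])[0]; u=int(round(u))
        if not 0<=u<640: continue
        col=np.where(m[:,u])[0]; best.append((abs((col[0] if len(col) else 999)-v),round(th,2)))
    print(y,sorted(best)[:2])
E
python3 lid.py
```

```text
0.04 [(np.float64(0.22180315950916452), np.float64(0.54)), (np.float64(0.25732371011406485), np.float64(1.24))]
0 [(np.float64(0.12631539774142198), np.float64(0.54)), (np.float64(0.24091558338201935), np.float64(1.22))]
-0.04 [(np.float64(0.0007040000493532261), np.float64(0.56)), (np.float64(0.018682615989177975), np.float64(0.54))]
```

arm_command --moves '[[[1,-0.002,-0.001,0.003,0,0,0],[1,-0.0035,-0.001,0.006,0,0,0],[1,-0.005,-0.001,0.009,0,0,0],[1,-0.005,-0.001,0.009,0,0,0]]]'

```text
time: 5.52
ee_pos: [0.5287, -0.0499, 0.1653]
orientation: [-104.5, 0.5, -130.0]
ft_force: [-1.3, 0.6, -0.1]
gripper_width: 0.0
```

```bash
python3 th.py;python3 lid.py
```

```text
5.5167 [-1.3  0.6 -0.1] tip top [ 0.6593 -0.1591  0.1327]
r 0.07380657314354948 theta 1.2515671966199877
1.2 [-0.0018 -0.0003  0.0034]
1.1 [-0.0051  0.0006  0.01  ]
1.0 [-0.0083  0.0022  0.0165]
0.9 [-0.0114  0.0046  0.0229]
0.04 [(np.float64(0.08150207617907768), np.float64(0.84)), (np.float64(0.14201617405981892), np.float64(0.86))]
0 [(np.float64(0.10177225737200501), np.float64(0.88)), (np.float64(0.22829676129612153), np.float64(0.94))]
-0.04 [(np.float64(0.46924519803886255), np.float64(0.86)), (np.float64(0.6287341261335939), np.float64(0.9))]
```

```bash
cat > mv.py <<'E'
from h import *
f=[vision.get_image("scene").astype(int)[170:310,220:350] for _ in range(4)]
print("changed px:",[int((abs(a-b).max(2)>40).sum()) for a,b in zip(f,f[1:])], arm.read_state()["time"])
E
python3 mv.py
```

```text
changed px: [10, 7, 4] 5.7667
```

arm_command --moves '[[[1,-0.002,0,0.003,0,0,0],[1,-0.0035,0,0.007,0,0,0],[1,-0.0035,0,0.007,0,0,0]]]'

```text
time: 6.02
ee_pos: [0.5364, -0.0516, 0.1637]
orientation: [-104.4, 0.5, -130.0]
ft_force: [0.4, -1.2, -0.4]
gripper_width: -0.0003
```

```bash
python3 mv.py; python3 th.py
```

```text
changed px: [380, 354, 478] 6.2167
6.2167 [-0.9  0.2  0.5] tip top [ 0.6661 -0.1607  0.131 ]
r 0.07416381107773569 theta 1.1551248727748424
1.1 [-0.0021  0.0005  0.0035]
1.0 [-0.0053  0.0021  0.01  ]
0.9 [-0.0083  0.0045  0.0164]
```

Many pixels are changing while the arm holds still, so the lid is falling. Backing away now.

arm_command --moves '[[[1,0,-0.02,-0.035,0,0,0],[1,0,-0.045,-0.06,0,0,0],[1,0,-0.075,-0.08,0,0,0],[1,0,-0.1,-0.09,0,0,0],[1,0,-0.12,-0.09,0,0,0]]]'

```text
time: 6.63
ee_pos: [0.4895, -0.0147, 0.3047]
orientation: [-104.4, 0.5, -129.9]
ft_force: [0.5, 0.4, 0.6]
gripper_width: -0.0002
```

```bash
python3 mv.py; python3 - <<'E'
from h import *
s=arm.read_state();print(s["time"],s["ee_pos"],tip(s),s["joint_positions"].round(1))
b=cv2.cvtColor(vision.get_image("scene"),cv2.COLOR_RGB2BGR)
a=cv2.resize(b[170:310,220:350],(520,560))
cv2.imwrite("pics/c2.png",a)
b=cv2.cvtColor(vision.get_image("top"),cv2.COLOR_RGB2BGR); cv2.imwrite("pics/topnow.png",b)
E
```

```text
changed px: [186, 69, 73] 6.8333
6.8333 [ 0.49061583 -0.01564077  0.30263448] [ 0.61917703 -0.12300905  0.25935548] [   5.4   17.   130.9  237.2   55.  -117. ]
```

View pics/c2.png

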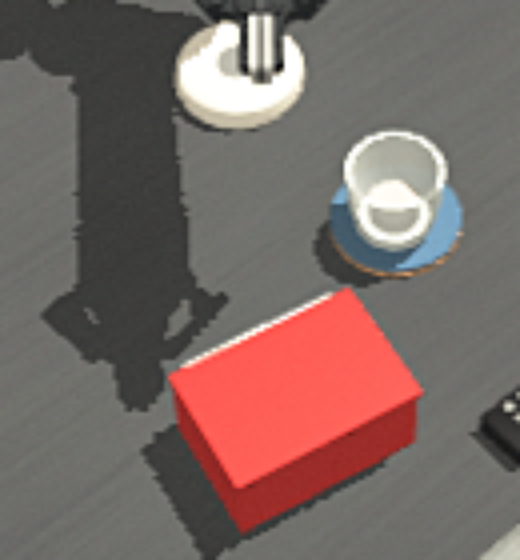

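The lid is shut flat and the tin is where it was. Next I'll plan the retreat to a tool-down pose above the tile, gripping with tool x at yaw 160 and then turning negative, which stays inside j6's range.

```bash
python3 - <<'E'
from h import *; from kin import *
s=arm.read_state(); q=s["joint_positions"]
D=lambda yaw:R.from_euler("xyz",[180,0,yaw],degrees=True)
T=np.array(s["ee_pos"])
for nm,pos,Rg in (("a",(.46,-.087,.34),Rt(-15,15)),("b",(.42,-.13,.36),Rt(20,12)),("c",(.42,-.13,.40),Rt(50,30)),("d",(.45,-.05,.42),Rt(65,60)),("e",(.55,.08,.40),D(-20)),
   ("f",(.62,.12,.36),D(-80)),("g",(.685,.183,.32),D(-140)),("h",(.685,.183,.32),D(160)),("low",(.685,.183,.26),D(160)),("mid",(.685,.183,.26),D(80)),("end",(.685,.183,.26),D(-6))):
    q,e=ik(np.array(pos),Rg,[q]); print(nm,q.round(0),round(e,4))
plan((.46,-.087,.34),Rt(-15,15),s)
E
```

```text
a [-22.   6. 136. 169.  38. -83.] 0.0
b [-51.   7. 133.  97.  69. -49.] 0.0
c [-49.   6. 114.  60.  82. -31.] 0.0
d [-28.   4. 103.  31.  77. -11.] 0.0
e [ 1. 14. 89.  0. 77. 21.] 0.0
f [ 5. 22. 83. -0. 75. 85.] 0.0
g [  9.  30.  75.   0.  75. 149.] 0.0
h [  2.  25.  90.  36.  49. 155.] 0.7511
low [  2.  28.  94.  39.  42. 155.] 0.69
mid [  8.  27. 106. 132.   6. 155.] 0.9053
end [ 11.  27. 105. 248.   6. 127.] 0.887
shift [ 0.074  -0.0438  0.0117] turn [ -0.4 -24.1  -6.8] rows 3.5
```

arm_command --moves '[[[1,0.074,-0.044,0.012,-0.4,-24,-7],[1,0.074,-0.044,0.012,-0.4,-24,-7],[1,0.074,-0.044,0.012,-0.4,-24,-7],[1,0.074,-0.044,0.012,-0.4,-24,-7],[1,0.074,-0.044,0.012,-0.4,-24,-7]]]'

```text
time: 7.35
ee_pos: [0.4646, -0.0844, 0.3403]
orientation: [-103.9, 0.5, -110.5]
ft_force: [1.2, 0.4, 0.2]
gripper_width: -0.0005
```

```bash
python3 - <<'E'
from h import *
s=arm.read_state();print(s["joint_positions"].round(1),s["ee_pos"])
plan((.42,-.13,.36),Rt(20,12),s)
E
```

```text
[-17.7   7.5 136.1 184.2  39.7 -92.1] [ 0.46459932 -0.08438386  0.34025539]
shift [ 0.0582 -0.0134 -0.0299] turn [  1.7 -39.4  -9.6] rows 5.7
```

arm_command --moves '[[[1,0.058,-0.013,-0.03,1.7,-39,-10],[1,0.058,-0.013,-0.03,1.7,-39,-10],[1,0.058,-0.013,-0.03,1.7,-39,-10],[1,0.058,-0.013,-0.03,1.7,-39,-10],[1,0.058,-0.013,-0.03,1.7,-39,-10]]]'

```text
time: 7.77
ee_pos: [0.4243, -0.1281, 0.3606]
orientation: [-100.9, -0.3, -94.9]
ft_force: [0.9, -0.4, 1.2]
gripper_width: -0.0002
```

```bash
python3 - <<'E'
from h import *
s=arm.read_state();print(s["joint_positions"].round(1),s["ee_pos"])
plan((.43,-.09,.41),Rt(50,30),s)
E
```

```text
[-40.6   3.7 138.2 131.7  50.  -62.2] [ 0.42426416 -0.12812534  0.36061472]
shift [-0.0382 -0.0491 -0.007 ] turn [-17.5 -51.7 -19. ] rows 8.1
```

arm_command --moves '[[[1,-0.038,-0.049,-0.007,-17.5,-52,-19],[1,-0.038,-0.049,-0.007,-17.5,-52,-19],[1,-0.038,-0.049,-0.007,-17.5,-52,-19],[1,-0.038,-0.049,-0.007,-17.5,-52,-19],[1,-0.038,-0.049,-0.007,-17.5,-52,-19]]]'

```text
time: 8.18
ee_pos: [0.4298, -0.0895, 0.4101]
orientation: [-111.2, -2.3, -64.6]
ft_force: [2.2, 1.1, 1.3]
gripper_width: -0.0002
```

```bash
python3 - <<'E'
from h import *
s=arm.read_state();print(s["joint_positions"].round(1),s["ee_pos"])
plan((.45,-.05,.42),Rt(65,60),s)
E
```

```text
[-44.2  -0.7 125.   82.9  61.1 -30.9] [ 0.42983389 -0.08950917  0.41005897]
shift [-0.0266 -0.023   0.0288] turn [-36.4 -32.1 -24.5] rows 7.6
```

arm_command --moves '[[[0.5,-0.027,-0.023,0.029,-36,-32,-24],[0.5,-0.027,-0.023,0.029,-36,-32,-24],[0.5,-0.027,-0.023,0.029,-36,-32,-24],[0.5,-0.027,-0.023,0.029,-36,-32,-24],[0.5,-0.027,-0.023,0.029,-36,-32,-24]]]'

```text
time: 8.6
ee_pos: [0.4509, -0.0504, 0.4192]
orientation: [-137.2, -3.5, -38.3]
ft_force: [1.1, 0.4, 0.2]
gripper_width: 0.0424
```

```bash
python3 - <<'E'
from h import *
s=arm.read_state();print(s["joint_positions"].round(1),s["ee_pos"])
D=lambda yaw:R.from_euler("xyz",[180,0,yaw],degrees=True)
plan((.53,.05,.42),D(0),s)
E
```

```text
[-32.2   1.3 109.7  46.3  68.2 -13. ] [ 0.45085671 -0.0504283   0.41924857]
shift [-0.0001 -0.0943  0.0863] turn [-40.  -17.5 -35.2] rows 7.8
```

arm_command --moves '[[[0.5,0,-0.094,0.086,-40,-17.5,-35],[0.5,0,-0.094,0.086,-40,-17.5,-35],[0.5,0,-0.094,0.086,-40,-17.5,-35],[0.5,0,-0.094,0.086,-40,-17.5,-35],[0.5,0,-0.094,0.086,-40,-17.5,-35]]]'

```text
time: 9.02
ee_pos: [0.5317, 0.0515, 0.4201]
orientation: [-165.1, -4.7, -13.3]
ft_force: [-0.6, 0.3, -0.4]
gripper_width: 0.0429
```

```bash
python3 - <<'E'
from h import *
s=arm.read_state();print(s["joint_positions"].round(1),s["ee_pos"])
D=lambda yaw:R.from_euler("xyz",[180,0,yaw],degrees=True)
plan((.60,.12,.42),D(20),s)
E
```

```text
[-7.1  9.5 93.5 15.1 71.4  1.4] [0.53166269 0.05154505 0.42012475]
shift [ 0.0506 -0.0785  0.0252] turn [-13.1  -8.8 -32.4] rows 5.0
```

arm_command --moves '[[[0.5,0.05,-0.078,0.025,-13,-9,-32],[0.5,0.05,-0.078,0.025,-13,-9,-32],[0.5,0.05,-0.078,0.025,-13,-9,-32],[0.5,0.05,-0.078,0.025,-13,-9,-32],[0.5,0.05,-0.078,0.025,-13,-9,-32],[0.5,0.05,-0.078,0.025,-13,-9,-32]]]'

```text
$.moves[0]: bad value
```

```bash
python3 - <<'E'
from h import *
s=arm.read_state();print(s["joint_positions"].round(1),s["ee_pos"])
D=lambda yaw:R.from_euler("xyz",[180,0,yaw],degrees=True)
plan((.685,.183,.40),D(70),s)
E
```

```text
[-7.1  9.5 93.5 15.1 71.4  1.4] [0.53166269 0.05154505 0.42012475]
shift [ 0.1171 -0.15    0.0706] turn [ -8.8 -14.6 -82.1] rows 11.7
```

arm_command --moves '[[[0.5,0.05,-0.078,0.025,-13,-9,-32],[0.5,0.05,-0.078,0.025,-13,-9,-32],[0.5,0.05,-0.078,0.025,-13,-9,-32],[0.5,0.05,-0.078,0.025,-13,-9,-32],[0.5,0.05,-0.078,0.025,-13,-9,-32]]]'

```text
time: 9.43
ee_pos: [0.5996, 0.1183, 0.4198]
orientation: [-179.8, 0.2, 19.6]
ft_force: [-0.7, -0.2, 0.4]
gripper_width: 0.0426
```

```bash
python3 - <<'E'
from h import *
s=arm.read_state();print(s["joint_positions"].round(1),s["ee_pos"])
D=lambda yaw:R.from_euler("xyz",[180,0,yaw],degrees=True)
plan((.685,.183,.38),D(60),s)
E
```

```text
[  4.6  18.6  80.    0.1  81.6 -15. ] [0.5995749  0.11828195 0.41976593]
shift [ 0.1023 -0.0322  0.0395] turn [ -0.3   0.1 -40.4] rows 5.6
```

Now tool-down above the tile with j4 at 0. Next I move over it, turning in pure yaw steps.

arm_command --moves '[[[0.5,0.102,-0.032,0.04,0,0,-35],[0.5,0.102,-0.032,0.04,0,0,-35],[0.5,0.102,-0.032,0.04,0,0,-35],[0.5,0.102,-0.032,0.04,0,0,-35],[0.5,0.102,-0.032,0.04,0,0,-35]]]'

```text
time: 9.85
ee_pos: [0.6856, 0.1824, 0.3779]
orientation: [-179.6, 0.0, 54.6]
ft_force: [0.2, 0.0, 1.0]
gripper_width: 0.0429
```

arm_command --moves '[[[0.4,0,0,0,0,0,-35],[0.4,0,0,0,0,0,-35],[0.4,0,0,0,0,0,-35],[0.4,0,0,0,0,0,-35],[0.4,0,0,0,0,0,-35]]]'

```text
time: 10.27
ee_pos: [0.6845, 0.1812, 0.3804]
orientation: [-179.8, -0.2, 89.5]
ft_force: [-1.0, -0.1, -0.4]
gripper_width: 0.0516
```

arm_command --moves '[[[0.4,0,0,0,0,0,-35],[0.4,0,0,0,0,0,-35],[0.4,0,0,0,0,0,-35],[0.4,0,0,0,0,0,-35],[0.4,0,0,0,0,0,-35]]]'

```text
time: 10.68
ee_pos: [0.6845, 0.1811, 0.3805]
orientation: [-180.0, -0.3, 124.5]
ft_force: [-0.9, -0.5, 0.6]
gripper_width: 0.0515
```

arm_command --moves '[[[0.4,0,0,0,0,0,-35],[0.4,0,0,0,0,0,-35],[0.4,0,0,0,0,0,-35],[0.4,0,0,0,0,0,-35],[0.4,0,0,0,0,0,-35]]]'

```text
time: 11.1
ee_pos: [0.6845, 0.1811, 0.3805]
orientation: [179.9, -0.3, 159.5]
ft_force: [-1.1, 0.3, 0.6]
gripper_width: 0.0507
```

```bash
python3 - <<'E'
from h import *
s=arm.read_state();print(s["time"],s["joint_positions"].round(1),s["ee_pos"],s["orientation"])
im=cv2.cvtColor(vision.get_image("wrist"),cv2.COLOR_RGB2BGR)
C=cam("wrist",s); a=np.linspace(0,2*np.pi,37)
for u in proj(C,np.c_[.685+.045*np.cos(a),.183+.045*np.sin(a),0*a+.014]): cv2.circle(im,tuple(int(v) for v in u),1,(255,0,255),-1)
np.save("w2s.npy",np.r_[s["ee_pos"],s["orientation"]])
cv2.imwrite("pics/w2.png",im)
print(proj(C,[[.685,.183,.014],[.685,.183,.126]]))
E
```

```text
11.1 [   9.1   28.1   70.1    0.3   81.9 -150.4] [0.68447919 0.18107777 0.38050382] [179.85707387  -0.2508231  159.49713893]
[[317.98509281 173.54579909]
 [318.29447122 207.15883912]]
```

View pics/w2.png

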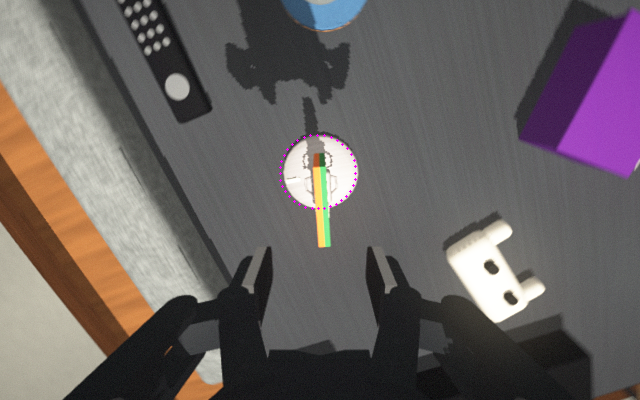

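The base outline fits my prediction, and the tile runs from (319,153) to (324,247), midway between the open pads. An enlarged crop will give the mark and the tile's angle.

```bash
python3 - <<'E'
from h import *
im=cv2.imread("pics/w2.png")[130:255,270:370]
cv2.imwrite("pics/w2c.png",cv2.resize(im,(480,600),interpolation=cv2.INTER_CUBIC))
E
```

```text
(no output)
```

View pics/w2c.png

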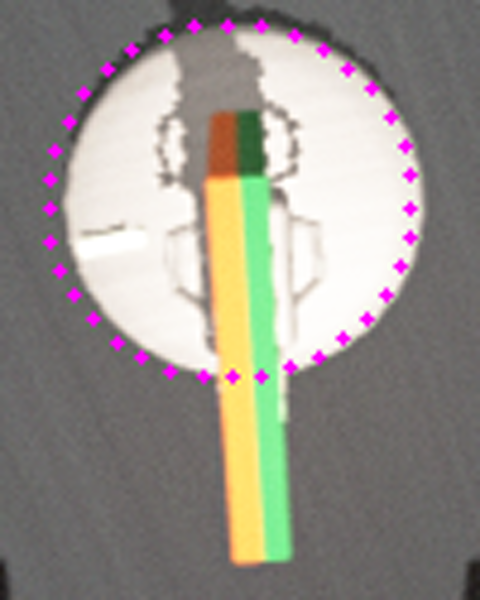

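```bash
python3 - <<'E'
from h import *
v=np.load("w2s.npy"); C=cam("wrist",dict(ee_pos=v[:3],orientation=v[3:]))
p=lambda a:np.array(a)/4.8+[270,130]
b=unproj(C,p([(245,200)]),.014)[0]; m=unproj(C,p([(78,244),(148,238),(112,241)]),.014)
t=unproj(C,p([(238,112),(262,562)]),.126)
print("base",b,"mark ang",[np.degrees(np.arctan2(*(x-b)[1::-1])) for x in m],"bar dir",np.degrees(np.arctan2(*(m[0]-m[1])[1::-1])))
d=t[0]-t[1]; print("tile ends",t,"centre",t.mean(0),"len",np.linalg.norm(d),"normal yaw",np.degrees(np.arctan2(d[1],d[0]))-90,np.degrees(np.arctan2(-d[1],-d[0]))-90)
E
```

```text
base [0.68081025 0.1821284  0.014     ] mark ang [np.float64(-5.434181363309371), np.float64(1.3626627206016861), np.float64(-2.999346036268758)] bar dir -15.529714051948558
tile ends [[0.66843614 0.14160452 0.126     ]
 [0.69287148 0.21955684 0.126     ]] centre [0.68065381 0.18058068 0.126     ] len 0.0816924126901444 normal yaw -197.40439439427783 -17.404394394277844
```

```bash
python3 - <<'E'
from h import *
v=np.load("w2s.npy"); C=cam("wrist",dict(ee_pos=v[:3],orientation=v[3:]))
p=lambda a:np.array(a)/4.8+[270,130]
t=unproj(C,p([(236,178),(262,562)]),.126); d=t[1]-t[0]
print(t.mean(0),np.linalg.norm(d),np.degrees(np.arctan2(d[1],d[0]))-90)
# refine base circle + bar from the image: fit base centre, predict bar for holder yaws
b=np.array([.6810,.182])
for yaw in (-12,-8,-5,-2):
    y=np.radians(yaw); P=[[b[0]+r*np.cos(y),b[1]+r*np.sin(y),.0145] for r in (.03,.043)]
    print(yaw,((proj(C,P)-[270,130])*4.8).round(0).tolist())
# bar in top picture (later picture, unshadowed?) brightness max along rim
s=arm.read_state(); plan([*t.mean(0)[:2],.27],R.from_euler("xyz",[180,0,180+np.degrees(np.arctan2(d[1],d[0]))-90],degrees=True),s)
E
```

```text
[0.68270704 0.18561959 0.126     ] 0.07085344745867639 -16.67332242195353
-12 [[124.0, 218.0], [72.0, 226.0]]
-8 [[126.0, 226.0], [75.0, 237.0]]
-5 [[127.0, 232.0], [77.0, 246.0]]
-2 [[129.0, 238.0], [80.0, 254.0]]
shift [0.0027 0.0033 0.1106] turn [ 0.2 -0.2 -3.7] rows 2.7
```

The tile centre is (0.683, 0.184), tile yaw is -16.7° and holder yaw is about -4 to -5°. I'll descend to grip and keep yaw near 160.5 because of j6's limit.

arm_command --moves '[[[0.4,0.002,0.003,0.04,0,0,-1],[0.4,0.002,0.003,0.08,0,0,-1],[0.4,0.002,0.003,0.115,0,0,-1],[0.4,0.002,0.003,0.115,0,0,-1]]]'

```text
time: 11.48
ee_pos: [0.6806, 0.1847, 0.2583]
orientation: [-179.8, -0.9, 160.1]
ft_force: [-2.3, 0.5, -1.8]
gripper_width: 0.0512
```

arm_command --moves '[[[1,0,0,0,0,0,0],[1,0,0,0,0,0,0],[1,0,0,0,0,0,0],[1,0,0,0,0,0,0],[1,0,0,0,0,0,0]]]' --newtons 20

```text
time: 11.9
ee_pos: [0.683, 0.1865, 0.2717]
orientation: [179.5, -0.0, 160.2]
ft_force: [-5.2, 1.9, 0.6]
gripper_width: 0.0097
```

```bash
python3 - <<'E'
from h import *
s=arm.read_state();print(s["time"],s["joint_positions"].round(1),s["ee_pos"],s["orientation"],s["ft_force"],s["ft_torque"],s["gripper_width"])
E
```

```text
11.9 [   9.5   31.9   79.3    0.4   68.6 -150.8] [0.68297041 0.1864553  0.27167043] [ 1.79527308e+02 -1.39793547e-02  1.60163750e+02] [-5.21694518  1.91032467  0.56404897] [ 0.39537024  0.74961731 -0.04558357] 0.009674555596087467
```

Gripped with a width of 9.7 mm. The side force of about 5 N says the tile sits slightly toward -x, so I shift 2 mm and start turning.

arm_command --moves '[[[1,0.002,0,0,0,0,0],[1,0.002,0,0,0,0,7],[1,0.002,0,0,0,0,14],[1,0.002,0,0,0,0,21],[1,0.002,0,0,0,0,21]]]'

```text
time: 12.32
ee_pos: [0.6829, 0.1862, 0.2717]
orientation: [179.4, 0.2, 139.1]
ft_force: [0.3, 0.5, 2.1]
gripper_width: 0.0097
```

```bash
python3 - <<'E'
from h import *
s=arm.read_state();print(s["time"],s["joint_positions"].round(1),s["ee_pos"],s["orientation"],s["ft_force"],s["ft_torque"],s["gripper_width"])
E
```

```text
12.3167 [   9.6   31.8   79.5    0.3   68.2 -129.6] [0.6829217  0.18621531 0.2716779 ] [1.79414704e+02 1.58456552e-01 1.39080788e+02] [0.33559851 0.54490122 2.05154687] [0.00317045 0.07239345 0.00165245] 0.009711429703520487
```

Forces are near zero, so I continue. 143.5° remain to bring the tool to yaw -4.5.

arm_command --moves '[[[1,0,0,0,0,0,7],[1,0,0,0,0,0,14],[1,0,0,0,0,0,21],[1,0,0,0,0,0,28],[1,0,0,0,0,0,35]]]'

```text
time: 12.73
ee_pos: [0.6836, 0.185, 0.2717]
orientation: [179.4, -0.0, 104.1]
ft_force: [2.6, -4.3, 1.5]
gripper_width: 0.0096
```

arm_command --moves '[[[1,0,0,0,0,0,7],[1,0,0,0,0,0,14],[1,0,0,0,0,0,21],[1,0,0,0,0,0,28],[1,0,0,0,0,0,35]]]'

```text
time: 13.15
ee_pos: [0.6836, 0.1836, 0.2717]
orientation: [179.4, -0.2, 69.1]
ft_force: [1.9, -7.7, 2.4]
gripper_width: 0.0098
```

arm_command --moves '[[[1,0,0,0,0,0,7],[1,0,0,0,0,0,14],[1,0,0,0,0,0,21],[1,0,0,0,0,0,28],[1,0,0,0,0,0,35]]]'

```text
time: 13.57
ee_pos: [0.6829, 0.1825, 0.2717]
orientation: [179.6, -0.2, 34.1]
ft_force: [-0.9, -11.1, 4.1]
gripper_width: 0.0098
```

arm_command --moves '[[[1,0,0,0,0,0,7],[1,0,0,0,0,0,14],[1,0,0,0,0,0,21],[1,0,0,0,0,0,28],[1,0,0,0,0,0,35]]]'

```text
time: 13.98
ee_pos: [0.6816, 0.1821, 0.2716]
orientation: [179.8, -0.2, -0.9]
ft_force: [-3.6, -12.2, 7.6]
gripper_width: 0.0092
```

```bash
python3 - <<'E'
from h import *
s=arm.read_state();print(s["time"],s["joint_positions"].round(1),s["ee_pos"],s["orientation"],s["ft_force"],s["ft_torque"],s["gripper_width"])
E
```

```text
13.9833 [ 9.4 31.8 79.6 -0.3 68.5 10.4] [0.68163202 0.18212152 0.27161935] [ 1.79759630e+02 -1.77359380e-01 -9.10266048e-01] [ -3.5734863  -12.19208104   7.59435684] [-1.95074565  0.85487697  0.0441769 ] 0.009162821072721882
```

arm_command --moves '[[[1,0,0,0,0,0,3.5],[1,0,0.002,0,0,0,3.5],[1,0,0.002,0,0,0,3.5]]]'

```text
time: 14.23
ee_pos: [0.6815, 0.1815, 0.2716]
orientation: [180.0, -0.2, -4.1]
ft_force: [-3.8, -7.0, 5.6]
gripper_width: 0.0098
```

arm_command --moves '[[[0.4,0,0,0,0,0,0],[0.4,0,0,0,0,0,0],[0.4,0,0,0,0,0,0],[0.4,0,0,0,0,0,0]]]'

```text
time: 14.57
ee_pos: [0.6822, 0.1845, 0.2697]
orientation: [-179.6, -0.2, -4.2]
ft_force: [0.6, 0.1, -0.1]
gripper_width: 0.0511
```

arm_command --moves '[[[0.4,0,0,-0.03,0,0,0],[0.4,0,0,-0.07,0,0,0],[0.4,0,0,-0.11,0,0,0],[0.4,0,0,-0.11,0,0,0],[0.4,0,0,-0.11,0,0,0]]]'

```text
time: 14.98
ee_pos: [0.6822, 0.1841, 0.3831]
orientation: [-179.6, -0.6, -4.2]
ft_force: [-1.1, -0.3, -0.4]
gripper_width: 0.0516
```

```bash
python3 - <<'E'
from h import *
s=arm.read_state();print(s["time"],s["ee_pos"],s["orientation"],s["ft_force"],s["gripper_width"])
np.save("w3s.npy",np.r_[s["ee_pos"],s["orientation"]])
im=cv2.cvtColor(vision.get_image("wrist"),cv2.COLOR_RGB2BGR)
u=proj(cam("wrist",s),[[.682,.183,.07]])[0].astype(int);print(u)
x,y=max(u[0]-60,0),max(u[1]-60,0); print("crop",x,y)
w=cv2.resize(im[y:y+120,x:x+120],(480,480),interpolation=cv2.INTER_CUBIC)
t=cv2.cvtColor(vision.get_image("scene"),cv2.COLOR_RGB2BGR)[160:280,235:415]
cv2.imwrite("pics/f.png",np.hstack([w,cv2.resize(t,(310,480),interpolation=cv2.INTER_CUBIC)]))
E
```

```text
14.9833 [0.68220039 0.18406429 0.38307405] [-179.56125945   -0.61147623   -4.23284975] [-1.06906496 -0.28693989 -0.43175785] 0.05156152091219945
[314 188]
crop 254 128
```

View pics/f.png

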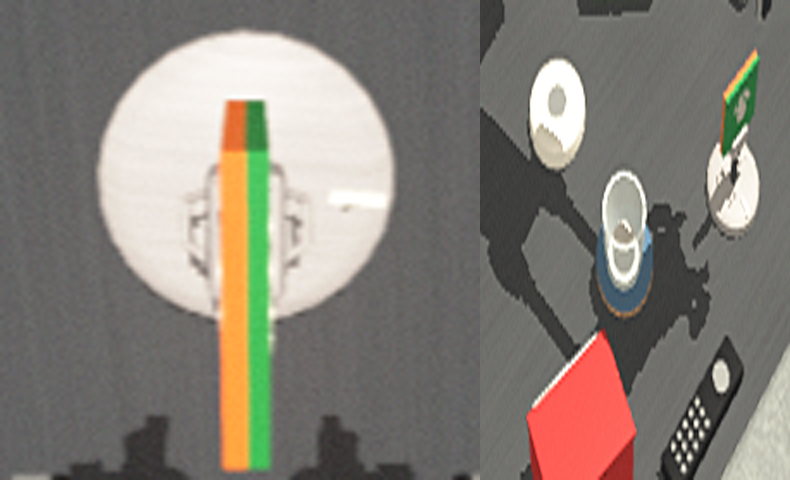

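Green now faces the room side and the mark, with the bar from (330,197) to (388,200) and the tile vertical in the crop. One last numeric check of the alignment.

```bash
python3 - <<'E'
from h import *
v=np.load("w3s.npy"); C=cam("wrist",dict(ee_pos=v[:3],orientation=v[3:]))
p=lambda a:np.array(a)/4+[254,128]
ang=lambda d:np.degrees(np.arctan2(d[1],d[0]))
b=unproj(C,p([(246.5,175)]),.014)[0]; m=unproj(C,p([(330,197),(388,200)]),.014); t=unproj(C,p([(246,151),(246,470)]),.126)
print("base",b,"mark",ang(m[0]-b),ang(m[1]-b),"bar",ang(m[1]-m[0]),"tile",t.mean(0),np.linalg.norm(t[1]-t[0]),"normal",ang(t[1]-t[0])+90)
T=cam("top");
# edge-fitted base ellipse centre
for bx in ((b[0],b[1]),(.682,.184)):
  for yaw in (-8,-4,0,4): 
    y=np.radians(yaw);print(bx,yaw,((proj(C,[[bx[0]+r*np.cos(y),bx[1]+r*np.sin(y),.0145] for r in (.025,.043)])-[254,128])*4).round().tolist())
s=arm.read_state();print(s["time"])
E
```

```text
base [0.68294454 0.18728249 0.014     ] mark -19.449244654568908 -14.593937859339158 bar -7.384004074412484 tile [0.68258481 0.18331415 0.126     ] 0.07070693066069597 normal -4.429695734203236
(np.float64(0.6829445440715824), np.float64(0.18728248660879818)) -8 [[330.0, 181.0], [390.0, 184.0]]
(np.float64(0.6829445440715824), np.float64(0.18728248660879818)) -4 [[330.0, 175.0], [391.0, 175.0]]
(np.float64(0.6829445440715824), np.float64(0.18728248660879818)) 0 [[330.0, 169.0], [391.0, 165.0]]
(np.float64(0.6829445440715824), np.float64(0.18728248660879818)) 4 [[330.0, 163.0], [390.0, 155.0]]
(0.682, 0.184) -8 [[328.0, 192.0], [387.0, 195.0]]
(0.682, 0.184) -4 [[328.0, 186.0], [388.0, 185.0]]
(0.682, 0.184) 0 [[328.0, 180.0], [388.0, 176.0]]
(0.682, 0.184) 4 [[327.0, 174.0], [387.0, 166.0]]
15.0833
```

The mark's angle reads anywhere from -5° to -11°, depending on the base centre I assume. I'll fit the base rim and the bar at sub-pixel level before deciding on a trim.

```bash
cat > bar.py <<'E'
from h import *
from scipy.optimize import least_squares
s=arm.read_state(); C=cam("wrist",s); im=np.mean([vision.get_image("wrist").astype(float) for _ in range(4)],0)
x0,y0=254,128; cr=im[y0:y0+120,x0:x0+120]; g=cr.min(2)
# rim: threshold crossing along rays, far-from-camera half plus sides only
c=np.array([.682,.184]); rim=[];angs=[]
for a in np.radians(np.arange(0,360,4)):
    P=np.array([[c[0]+r*np.cos(a),c[1]+r*np.sin(a),.014] for r in np.arange(.036,.056,.0003)])
    uv=proj(C,P)-[x0,y0]
    val=cv2.remap(g.astype(np.float32),uv[:,0:1].astype(np.float32),uv[:,1:2].astype(np.float32),1).ravel()
    if val[:8].min()<150: continue
    k=np.where(val<(val[:8].mean()+val[-8:].mean())/2)[0]
    if len(k): rim.append(P[k[0],:2]); angs.append(np.degrees(a))
rim=np.array(rim)
o=least_squares(lambda p:np.hypot(*(rim-p[:2]).T)-p[2],[.682,.184,.045],loss="soft_l1",f_scale=.0005)
print("rim n",len(rim),"centre,R",o.x.round(4),"rms",np.std(o.fun).round(5))
v,u=np.mgrid[0:120,0:120]; W=unproj(C,np.c_[u.ravel()+x0,v.ravel()+y0],.0145)[:,:2]
rel=W-o.x[:2]; rr=np.hypot(*rel.T); aa=np.degrees(np.arctan2(rel[:,1],rel[:,0]))
print("g pct",np.percentile(g[g>150],[50,90,98]))
th=np.percentile(g[g>150],50)+12
k=(g.ravel()>th)&(rr<.0445)&(rr>.02)&(abs(aa)<35)
w=W[k]; print("bar px",k.sum(),"centroid ang",np.degrees(np.arctan2(*(w.mean(0)-o.x[:2])[::-1])),"r",np.hypot(*(w.mean(0)-o.x[:2])))
e,V=np.linalg.eigh(np.cov(w.T)); d=V[:,1]*np.sign(V[0,1]); print("bar dir",np.degrees(np.arctan2(d[1],d[0])),"extents",np.sqrt(e))
E
python3 bar.py
```

```text
rim n 83 centre,R [0.6833 0.1858 0.0442] rms 0.00023
g pct [226.5 238.5 243.5]
bar px 49 centroid ang -12.982925324877716 r 0.033931350271640584
bar dir -9.349250034734808 extents [0.00124507 0.00477127]
```

The bar reads about -9° by direction and -13° by position, against the tile at -4.4°. Taking about -10° as best, I'll regrip and trim 5.5°.

arm_command --moves '[[[0.4,0,0,0.04,0,0,0],[0.4,0,0,0.08,0,0,0],[0.4,0,0,0.11,0,0,0],[0.4,0,0,0.11,0,0,0],[0.4,0,0,0.11,0,0,0]]]'

```text
time: 15.7
ee_pos: [0.6814, 0.1841, 0.2666]
orientation: [-179.8, 0.1, -4.3]
ft_force: [0.9, 0.2, 1.0]
gripper_width: 0.0516
```

arm_command --moves '[[[1,0,0,0,0,0,0],[1,0,0,0,0,0,0],[1,0,0,0,0,0,0],[1,0,0,0,0,0,5.5],[1,0,0,0,0,0,5.5]]]'

```text
time: 16.12
ee_pos: [0.6816, 0.1845, 0.2719]
orientation: [-179.6, -0.2, -9.9]
ft_force: [-4.6, 0.3, 7.1]
gripper_width: 0.0093
```

arm_command --moves '[[[1,0,0,0,0,0,0],[1,0,0,0,0,0,0]]]'

```text
time: 16.28
ee_pos: [0.6815, 0.1845, 0.2719]
orientation: [-179.6, -0.2, -9.7]
ft_force: [-3.5, 0.2, 6.3]
gripper_width: 0.0095
```

arm_command --moves '[[[0.4,0,0,0,0,0,0],[0.4,0,0,0,0,0,0],[0.4,0,0,0,0,0,0],[0.4,0,0,0,0,0,0]]]'

```text
time: 16.62
ee_pos: [0.6822, 0.1841, 0.2694]
orientation: [-179.7, -0.2, -9.8]
ft_force: [-0.0, -0.4, 0.8]
gripper_width: 0.051
```

arm_command --moves '[[[0.4,0,0,-0.03,0,0,0],[0.4,0,0,-0.07,0,0,0],[0.4,0,0,-0.11,0,0,0],[0.4,0,0,-0.11,0,0,0],[0.4,0,0,-0.11,0,0,0]]]'

```text
time: 17.03
ee_pos: [0.6823, 0.1837, 0.3829]
orientation: [-179.5, -0.6, -9.8]
ft_force: [-0.3, -0.6, -0.8]
gripper_width: 0.0513
```

```bash
python3 bar.py; python3 - <<'E'
from h import *
s=arm.read_state();print(s["time"],s["ee_pos"],s["orientation"])
C=cam("wrist",s)
im=cv2.cvtColor(vision.get_image("wrist"),cv2.COLOR_RGB2BGR)
w=cv2.resize(im[128:248,254:374],(480,480),interpolation=cv2.INTER_CUBIC)
for yaw,col in ((-5,(255,0,0)),(-10,(0,0,255)),(-15,(255,0,255))):
    y=np.radians(yaw); P=(proj(C,[[.6827+r*np.cos(y),.1850+r*np.sin(y),.0145] for r in (.044,.05)])-[254,128])*4
    cv2.line(w,*[tuple(int(q) for q in a) for a in P],col,2)
t=cv2.cvtColor(vision.get_image("top"),cv2.COLOR_RGB2BGR)[130:230,230:400]
cv2.imwrite("pics/g.png",np.hstack([w,cv2.resize(t,(310,480))]))
E
```

```text
rim n 83 centre,R [0.6856 0.1855 0.0445] rms 0.00019
g pct [226.75 240.   244.25]
bar px 48 centroid ang -13.351887459520162 r 0.03269299442717406
bar dir -9.962958007838976 extents [0.00133738 0.00424927]
17.2333 [0.68120958 0.18347033 0.37702304] [-1.79732776e+02  5.65816732e-02 -9.79162781e+00]
```

View pics/g.png

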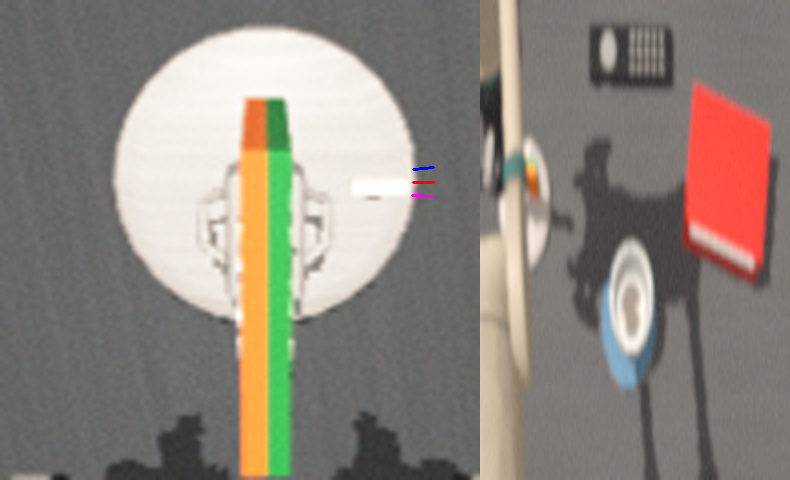

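The bar now lies level in the crop at (352–410, 187), at right angles to the tile's edge, between the -10° and -15° guides. The tile is at -9.8°. The tin is shut and the gripper is clear, so I'm handing in.

```bash
python3 -c "
from workcell import arm
print(arm.hand_in(), arm.read_state()['time'])"
```

```text
the job is handed in; nothing more can be done
the job is handed in; nothing more can be done
```

The job is handed in: the red tin's lid is shut and the tile's green face looks out to the room. It was handed in at about 17 s of the 67 s; no verdict was reported.

- **Lid:** I lifted it from underneath with closed fingers, past upright, and nudged it on until the pictures showed it moving while the arm held still (fingers at about 1.15 rad). I then backed away and it fell shut by itself. The view afterwards shows it flat, with the tin not visibly moved. I didn't measure the tin's shift.
- **Tile:** I gripped it from above and turned it clockwise, seen from above, by just under half a turn. After a close check I regripped it, trimmed it by 5.5°, and let go with the gripper raised clear. The gripper was last at -9.8° (tile yaw), and the last view shows the tile's edge square to the white bar.
- **Check that disagreed:** readings of the white mark's direction ranged from about -3° to -15° and did not agree closely. The last fit gave -10° from the bar's own direction and -13° from its position. I estimate the remaining error at a few degrees, inside the 9.7° tolerance.
- **Other objects:** nothing looked disturbed in the views I took. I did not measure each one.

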